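# Nest the steel beakers in the hang-on tray

## Robot

A 6-joint arm with a two-finger parallel gripper is mounted at the origin on a cart in front of the work surface, level with it; the furniture and walls round the work are solid. World frame = base frame: x ahead of the robot, y to its left, z up, the work surface at z = 0. Lengths are in mm, angles in rad, forces in N, time in s.
With the tool pointing down it reaches from about 350 to 875 mm from the base axis. Payload 4.2 kg.
Tool frame: the origin (TCP) lies midway between the tips of the shut fingers; the grasp point (between the pads) lies 19 mm behind it; z points along the fingers, y is the line along which they close (so a half turn about z gives the same grasp; the last joint's range is limited). The gripper opens to 85 mm and grips with 20 to 120 N. Pads are 22 mm wide; open, the fingers measure 114 mm over their backs; the gripper's body (76 mm by 85 mm) begins 54 mm behind the grasp point. The pads swing forward as they close: fully open they stand 13 mm farther back than shut.
Start: joints at [-0.905, 0.385, 0.008, 0, -1.194, -0.259], TCP at [247.308, -573.967, 231.312] pointing down, gripper open.
Joint ranges: [-3.14, 3.14], [-1.21, 2.06], [-1.07, 1.41], [-3.16, 2.05], [-2.99, -0.16], [-3.1, 3.1]. Speed limits (rad/s): [2.79, 2.79, 3.14, 3.14, 3.14, 3.14].

## Interface

Orientations are given as a unit quaternion [x, y, z, w].
In Python, from bench import arm, eyes, nets gives the robot as it stands.
- The arm moves only by the tool apply_moves, never from a script. Its arguments are lists of equal length, an entry for each row: "delta_rot": the turn, a rotation vector about the tool's x, y, z as a fraction of full scale, a list of three; "xyz": the shift along the tool's x, y, z as a fraction of full scale, a list of three; "hand": the gripper command: -1 is fully open, 1 is shut, values between are in proportion. In form: {"delta_rot": [[ax, ay, az], ...], "xyz": [[dx, dy, dz], ...], "hand": [hand, ...]}. A call has 1 to 20 rows; each row shifts and turns the commanded pose from where the row before left it, along the tool's axes as they then stand; what a row does not reach is not made up. Full scale, the value 1, is 0.025 m for a shift and 6 degrees for a turn. A row lasts 1/12 s, in which the tool goes at most 41.7 mm and 7.16 degrees, less where a joint would pass 70% of its speed; a pose out of reach is approached as far as the arm can. A call with a number of a shift or a turn outside -1 to 1 is refused whole. A call with a gripper value outside its range is refused whole. The fingers move at their own pace and stop on an object; the grip force is fixed at half the most. Time passes only in rows, so rows that do not move let the fingers close. It gives the time, the measured TCP pose, the force, the opening and the grip force at its end, in the units of the state.
- arm.read_state(): the state, without advancing time (a new reading comes with each control period).
- eyes.get_image(name): name is "scene" or "top" or "wrist"; returns a dict with "frame" (384x512x3 uint8, red, green, blue), "range_z" (384x512 float32, mm along the optical axis (not along the pixel's ray), 0 where there is no reading), "camera_matrix" (3x3 intrinsics, pixels), "R" (3x3) and "t" (3): a world point X has camera coordinates R X + t; the wrist camera has in their place "hand_eye" (4x4, takes a point from camera to tool coordinates, whose origin is the TCP and whose axes are the flange's). Camera axes: x right, y down, z forward; pixel columns grow to the right and rows downward; lengths in mm; the calibration is good to about 2 mm. A picture is of the moment at which its call begins: read the wrist's pose just before it.
- arm.job_done(): hands the job in; it is judged then, once.
Trained networks look in a picture, given as the dict that the camera call returned (one of the last four; its "shot" number tells which), for a name from the list of things; names that differ only in an ending like _2 or _b are one class to them, and where a whole thing is asked for, a point or a joint stands for the part that bears it (a point fixed in the world has none). Each returns a list of dicts, best first, with "score" (0 to 1); they miss things now and then, are a little off and sometimes report something else, mostly with a low value. They report only what shows in the picture. A call takes as long as a camera call.
- nets.look_for(name, picture): "bbox" ([left, top, right, bottom] in pixels, round what is visible of it).
- nets.masks_of(name, picture): "region" (384x512 bool, what is visible of it) and "bbox" ([left, top, right, bottom] in pixels, round what is visible of it).
The state is a dict: "clock": time; "joints": joint angles; "joint_vel": joint speeds; "joint_efforts": joint torques, N m; "position": TCP position; "ee_rot": TCP orientation; "contact_force": force on the tool from outside, world axes, zero at the start; "wrist_torque": the same for the moment, N m; "gripper_width": finger opening in mm; "grasp_force": force on a finger pad.
Only numpy, scipy, OpenCV 4.12 (cv2) and the standard library are available. Lean on these libraries where they do the work, as an engineer would, in place of code of your own. Each camera call takes 0.05 s, during which the arm holds its last target. There are 200 camera calls.

## Task

Clear the washed beakers off the bench: hang the steel tray on the rack, hooking the angled strip on its back over the rack's cleat so that it drops home, level and leaning on the panel. Then nest the three steel beakers upright in the hanging tray, one at a time from the largest to the smallest, each fully home inside the one before. Leave the other things on the bench where they stand.

Things in the scene. Friction and masses are not known exactly. Their poses are not given: they have to be found in the camera images.
- low_beaker_centre (a point): largest (widest, lowest) of three open round steel beakers: 42 mm high; its top 20 mm is a straight collar 68 mm across, below that it tapers to a 62 mm foot; wall 2.5 mm, bottom 3 mm thick, so 63 mm clear at the mouth and 57 mm at the inner floor; 0.1 kg. Point: on its axis half-way up; z up its axis
- mid_beaker_centre (a point): middle beaker: as the largest, but 57 mm high, collar (top 20 mm) 54 mm across, foot 51 mm, 49 mm clear at the mouth and 46 mm at the inner floor; 0.08 kg. Stands 18 mm proud when home in the largest. Point: on its axis half-way up
- tall_beaker_centre (a point): smallest beaker (narrowest and tallest): 72 mm high, collar (top 20 mm) 42 mm across, foot 40 mm; 0.06 kg. Stands 18 mm proud when home in the middle one. Point: on its axis half-way up
- tray_grip (a point): middle of the black upright grip on the front of a shallow hang-on steel tray (0.3 kg), 34 mm above the tray's underside. The grip is 10 mm thick (x), 60 mm wide (y), its top 45 mm above the underside. Axes: x from the grip to the tray's back, y across, z up. From here the tray's centre is at x = +46 mm and two small feet low on its back, which lean on the rack's panel, end at x = +111 mm
- tray_floor (a point): centre of the tray's inner floor (upper face, 3 mm above the underside), axes as tray_grip. The inside is 76 mm (x) by 82 mm (y); front and side walls rise 21 mm above this floor, the rear wall 67 mm
- tray_strip (a point): middle of the lower end (underside) of the tray's angled rear strip, 51 mm above the tray's underside, at x = +106 mm from tray_grip. The strip is 80 mm wide and 3 mm thick and slopes at 45 degrees from the rear wall's top down and back to here. Axes as tray_grip
- rack: fixed low grey bench rack: upright panel 124 mm wide, 132 mm high, on a base plate 6 mm thick reaching 67 mm in front of it. Origin on the bench below the middle of the panel's front face; x to the rear, y across, z up. With the tray hung home, its axes match the rack's, its underside is 49 mm above the bench, and tray_grip is at x = -111 mm, z = 83 mm in this frame
- cleat_lip (a point): middle of the upper front edge of the rack's cleat, a strip 70 mm wide rising outwards from the panel at 45 degrees; this lip is 17 mm in front of the panel and 110 mm above the bench. tray_strip passes over it when the tray is 12 mm or more above its hung height, then drops into the V between cleat and panel. Axes as the rack
- scint_vial: bystander: clear vial with white cap, 28 mm across, 62 mm high; origin under its centre
- drop_bottle: bystander: small white bottle with blue cap, 34 mm across, 64 mm high; origin under its centre
- stain_vial: bystander: small brown vial with black cap, 25 mm across, 48 mm high; origin under its centre
- block_puck: bystander: round metal puck holding four resin blocks, 36 mm across, 22 mm high; origin under its centre
- grid_case: bystander: flat dark case, 75 x 80 mm, 10 mm high, lying on the bench; origin within it
- tweezers_a: bystander: steel tweezers lying flat, about 105 mm long, 10 mm high; origin under its centre
- ultramicrotome: fixed large instrument behind the work: it fills the bench beyond x = 0.57 m between y = -0.17 m and 0.40 m, about 0.4 m high. Its handwheel stands out to x = 0.52 m at y = 0.07 to 0.18 m (up to z = 0.14 m), the wheel's crank pin to x = 0.486 m at y = 0.085 m (z = 0.07 m), and focus knobs to x = 0.54 m at y = 0.05 to 0.20 m, z = 0.26 to 0.35 m. Origin on the bench within it

How it is judged:
By the outcome, as a careful person would: the job done as asked, in the order asked, and still so for the second after the job is handed in, with the robot touching nothing.
It also fails if it takes over 72 s, if anything falls off the work surface, if the arm or the gripper's body presses on something with over 40 N, if the wrist force passes 120 N, or if a joint passes its speed limit or range.

## Working session

There is one attempt and no reset: what is moved stays moved. The work goes in short steps, Python scripts to look and compute and a tool call to move; the robot and the scene stay as the last step left them, time stands still between calls to the robot, and variables do not carry over. Pictures are saved under pics/ and viewed, at most 10 in all, crops included, and the job is handed in when it is done.

Besides the shell and the picture viewer there is one more tool, called in YAML: its name, and indented under it one key for each argument. apply_moves: Moves the arm, as the interface text tells. Its arguments: {"type":"object","properties":{"delta_rot":{"type":"array"},"xyz":{"type":"array"},"hand":{"type":"array"}},"required":["delta_rot","xyz","hand"]}

```bash
ls; mkdir -p pics; cat > h.py <<'E'
import numpy as np, cv2
from bench import arm, eyes, nets
from scipy.spatial.transform import Rotation as Rn
def cloud(p, st=None):
    z=p["range_z"]; K=p["camera_matrix"]; v,u=np.mgrid[0:384,0:512]
    c=np.stack([(u-K[0,2])/K[0,0]*z,(v-K[1,2])/K[1,1]*z,z],-1)
    if "R" in p: w=(c-p["t"])@np.array(p["R"])
    else:
        H=np.array(p["hand_eye"]); t=c@H[:3,:3].T+H[:3,3]
        w=t@Rn.from_quat(st["ee_rot"]).as_matrix().T+np.array(st["position"])
    w[z==0]=np.nan
    return w
def save(p,n): cv2.imwrite("pics/"+n,cv2.cvtColor(p["frame"],cv2.COLOR_RGB2BGR))
E
python3 - <<'E'
from h import *
print(arm.read_state())
for c in ["scene","top"]:
    p=eyes.get_image(c); save(p,c+"0.png"); w=cloud(p)
    np.savez(c+"0.npz",w=w)
    print(c,np.round(p["camera_matrix"],1).tolist(),np.round(-np.array(p["R"]).T@p["t"]))
    for n in ["low_beaker_centre","mid_beaker_centre","tall_beaker_centre","tray_grip","rack","scint_vial","drop_bottle","stain_vial","block_puck","grid_case","tweezers_a"]:
        for r in nets.masks_of(n,p)[:2]:
            if r["score"]<.3: continue
            q=w[r["region"]]; q=q[~np.isnan(q[:,0])]
            print(n,round(r["score"],2),np.round(r["bbox"]).tolist(),len(q),np.round(np.percentile(q,[2,50,98],axis=0)).tolist() if len(q) else "")
E
```

```text
pics
{'clock': 0.0, 'joints': array([-9.05385989e-01,  3.85560742e-01,  6.62098992e-03, -5.00566728e-04,
       -1.19399917e+00, -2.58581888e-01]), 'joint_vel': array([-0.00045071, -0.00055039,  0.00131661, -0.00055832, -0.0011101 ,
        0.00245423]), 'joint_efforts': array([ 1.68409646e-03, -3.92287982e+01,  1.88402045e+01,  4.18621212e+00,
       -4.53240718e-03,  6.99559450e-06]), 'position': array([ 247.08644923, -573.44613297,  230.21693282]), 'ee_rot': array([-2.01923776e-01,  9.79400626e-01,  1.06267785e-03, -2.69276692e-04]), 'contact_force': array([ 0.76864947,  0.21882458, -1.00450688]), 'wrist_torque': array([-0.02367484,  0.01605826,  0.01295442]), 'grasp_force': 0.0, 'gripper_width': 85.62390491974851}
scene [[400.6, 0.0, 261.2], [0.0, 400.6, 189.6], [0.0, 0.0, 1.0]] [202. 764. 741.]
low_beaker_centre 0.8 [219.0, 303.0, 251.0, 345.0] 1060 [[410.0, 305.0, 2.0], [445.0, 329.0, 19.0], [473.0, 370.0, 44.0]]
mid_beaker_centre 0.87 [317.0, 156.0, 338.0, 177.0] 360 [[417.0, -328.0, 4.0], [441.0, -285.0, 40.0], [467.0, -273.0, 60.0]]
tall_beaker_centre 0.5 [273.0, 181.0, 314.
[... 1918 characters left out ...]
3.0]]
scint_vial 0.62 [266.0, 192.0, 305.0, 236.0] 1194 [[419.0, -136.0, -1.0], [478.0, -89.0, 6.0], [527.0, -40.0, 73.0]]
scint_vial 0.52 [119.0, 192.0, 134.0, 201.0] 114 [[512.0, 359.0, 10.0], [523.0, 365.0, 57.0], [535.0, 381.0, 67.0]]
stain_vial 0.56 [151.0, 232.0, 162.0, 237.0] 50 [[401.0, 266.0, 37.0], [410.0, 276.0, 49.0], [418.0, 287.0, 55.0]]
stain_vial 0.34 [367.0, 219.0, 392.0, 244.0] 342 [[401.0, -399.0, 4.0], [430.0, -368.0, 10.0], [460.0, -339.0, 16.0]]
block_puck 0.69 [223.0, 225.0, 238.0, 240.0] 125 [[408.0, 55.0, 2.0], [424.0, 70.0, 14.0], [441.0, 88.0, 24.0]]
grid_case 0.53 [367.0, 220.0, 390.0, 243.0] 368 [[398.0, -400.0, 1.0], [430.0, -368.0, 10.0], [460.0, -338.0, 16.0]]
```

```bash
python3 -c "
import cv2;a=cv2.imread('pics/scene0.png');b=cv2.imread('pics/top0.png')
print(a.shape)"
```

```text
(384, 512, 3)
```

View pics/scene0.png

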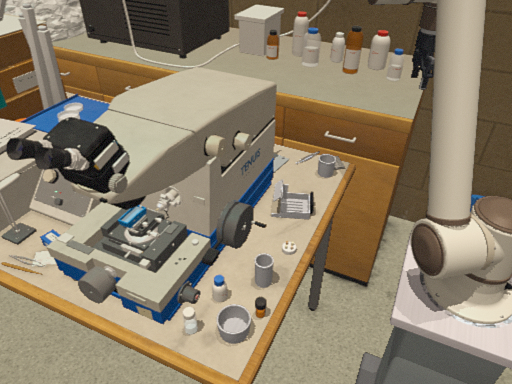

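View pics/top0.png

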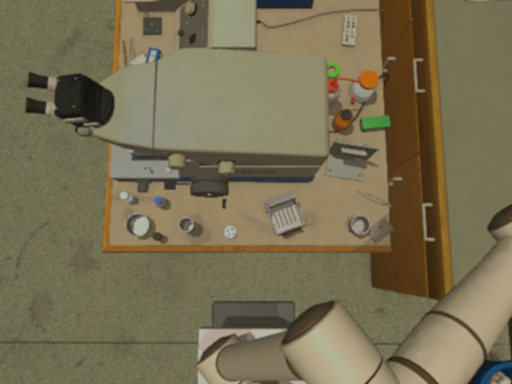

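The scene view shows the largest beaker at about (234,324), the smallest at (263,270), the tray at (293,202) and the middle beaker at (327,166). The top view shows the rack at (350,160), with the tray at (285,213) turned slightly.

```bash
cat >> h.py <<'E'
def plan(goal, yaw=None, st=None):
    """rows' total in tool axes: shift (fraction units) and z turn for goal TCP position, tool y axis yaw (rad, mod pi), tool down"""
    st=st or arm.read_state(); R=Rn.from_quat(st["ee_rot"]); M=R.as_matrix()
    d=M.T@(np.array(goal)-st["position"])
    out={"shift25":np.round(d/25,2).tolist(),"n":round(np.linalg.norm(d)/25,1)}
    if yaw is not None:
        best=None
        for k in (0,1,-1):
            y=np.array([np.cos(yaw+k*np.pi),np.sin(yaw+k*np.pi),0]); z=np.array([0,0,-1.]); x=np.cross(y,z)
            rv=(R.inv()*Rn.from_matrix(np.stack([x,y,z],1))).as_rotvec(degrees=True)
            if best is None or np.linalg.norm(rv)<np.linalg.norm(best): best=rv
        out["turn6"]=np.round(best/6,2).tolist()
    return out
E
python3 - <<'E'
from h import *
st=arm.read_state(); print(np.round(Rn.from_quat(st["ee_rot"]).as_matrix(),3))
p=eyes.get_image("wrist"); print(np.round(p["hand_eye"],3).tolist(), p["camera_matrix"][0,0],p["camera_matrix"][:2,2])
for c in ["top","scene"]:
    w=np.load(c+"0.npz")["w"].reshape(-1,3); w=w[~np.isnan(w[:,0])]
    for n,(x,y,h,r) in dict(low=(441,337,42,34),mid=(445,-303,57,27),tall=(441,196,72,21)).items():
        q=w[(np.hypot(w[:,0]-x,w[:,1]-y)<50)&(abs(w[:,2]-h)<5)]
        (a,b),rr=cv2.minEnclosingCircle(q[:,:2].astype(np.float32)); print(c,n,len(q),a,b,rr)
    s=w[(w[:,2]>25)&(w[:,2]<128)&(w[:,0]>600)&(w[:,0]<690)&(abs(w[:,1]+277)<75)]
    print(c,"rack",len(s),s.mean(0),np.linalg.svd(s[:,:2]-s[:,:2].mean(0),full_matrices=False)[2][0])
print(plan([560,-300,330],np.pi/2), plan([480,-100,330],np.pi/2))
E
```

```text
[[-0.918 -0.396  0.   ]
 [-0.396  0.918  0.   ]
 [-0.     0.    -1.   ]]
[[-0.0, -0.954, -0.301, 76.536], [1.0, 0.0, -0.001, -0.904], [0.001, -0.301, 0.954, -142.372], [0.0, 0.0, 0.0, 1.0]] 264.71172602673136 [255.89087831 190.98752602]
top low 96 443.7142639160156 336.3515930175781 35.09340286254883
top mid 83 442.6178894042969 -301.4507751464844 27.792512893676758
top tall 61 442.1089172363281 191.31866455078125 21.95612144470215
top rack 467 [ 650.86869839 -279.38711163   85.65774678] [-0.14318307 -0.98969622]
scene low 252 442.5401611328125 336.62603759765625 35.96957778930664
scene mid 82 442.6898193359375 -300.7266845703125 31.03081703186035
scene tall 125 440.7400207519531 190.75706481933594 22.87860679626465<stdin>:10: RuntimeWarning: Mean of empty slice.
  ret = um.true_divide(
Traceback (most recent call last):
IndexError: index 0 is out of bounds for axis 0 with size 0
```

```bash
python3 - <<'E'
from h import *
print(plan([510,-280,240],np.pi/2)); print(plan([430,-110,200],np.pi/2))
E
```

```text
{'shift25': [-14.3, 6.64, -0.35], 'n': np.float64(15.8), 'turn6': [0.0, 0.0, 3.88]}
{'shift25': [-14.05, 14.15, 1.25], 'n': np.float64(20.0), 'turn6': [0.0, 0.0, 3.88]}
```

apply_moves:
  delta_rot:
    - [0, 0, 0]
    - [0, 0, 0]
    - [0, 0, 0]
    - [0, 0, 0]
    - [0, 0, 0]
    - [0, 0, 0]
    - [0, 0, 0]
    - [0, 0, 0]
    - [0, 0, 0]
    - [0, 0, 0]
    - [0, 0, 0]
    - [0, 0, 0]
    - [0, 0, 0]
    - [0, 0, 0]
    - [0, 0, 0]
    - [0, 0, 0]
    - [0, 0, 0.97]
    - [0, 0, 0.97]
    - [0, 0, 0.97]
    - [0, 0, 0.97]
  xyz:
    - [-0.89, 0.415, -0.02]
    - [-0.89, 0.415, -0.02]
    - [-0.89, 0.415, -0.02]
    - [-0.89, 0.415, -0.02]
    - [-0.89, 0.415, -0.02]
    - [-0.89, 0.415, -0.02]
    - [-0.89, 0.415, -0.02]
    - [-0.89, 0.415, -0.02]
    - [-0.89, 0.415, -0.02]
    - [-0.89, 0.415, -0.02]
    - [-0.89, 0.415, -0.02]
    - [-0.89, 0.415, -0.02]
    - [-0.89, 0.415, -0.02]
    - [-0.89, 0.415, -0.02]
    - [-0.89, 0.415, -0.02]
    - [-0.89, 0.415, -0.02]
    - [0, 0, 0]
    - [0, 0, 0]
    - [0, 0, 0]
    - [0, 0, 0]
  hand: [-1, -1, -1, -1, -1, -1, -1, -1, -1, -1, -1, -1, -1, -1, -1, -1, -1, -1, -1, -1]

```text
clock: 2.92
position: [508.8, -280.4, 239.3]
ee_rot: [0.002, 1.0, -0.0, -0.0]
contact_force: [-0.4, 0.4, -0.9]
gripper_width: 85.5
grasp_force: 0.0
```

```bash
python3 - <<'E'
from h import *
st=arm.read_state(); p=eyes.get_image("wrist"); print(st["position"],st["joint_vel"].max()); save(p,"w1.png"); w=cloud(p,st); np.savez("w1.npz",w=w)
print(plan([430,-110,220],np.pi/2))
a=w.reshape(-1,3)
b=a[(abs(a[:,2])<6)&(a[:,0]>450)&(a[:,0]<560)&(a[:,1]>-200)&(a[:,1]<-150)]; print("bench z",len(b),np.median(b[:,2]))
s=a[(a[:,2]>25)&(a[:,2]<80)&(a[:,0]>600)&(a[:,0]<690)&(abs(a[:,1]+277)<75)]
print("rack",len(s),s.mean(0),np.linalg.svd(s[:,:2]-s[:,:2].mean(0),full_matrices=False)[2][0])
E
```

```text
[ 508.7639875  -280.35464466  239.32206413] 0.0009786205325749164
{'shift25': [3.2, 6.79, 0.77], 'n': np.float64(7.5), 'turn6': [0.0, 0.0, -0.07]}
bench z 2549 -0.42665648480527807
rack 1792 [ 652.55361663 -281.77409605   53.58800697] [0.16368449 0.98651274]
```

View pics/w1.png

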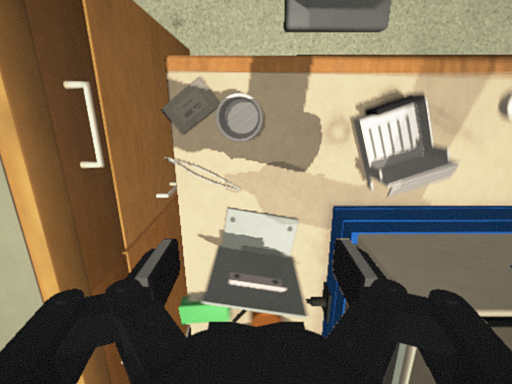

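The wrist view shows the rack panel at about (255,280) with the light cleat strip across it. The tray is at (405,145) with its grip at (395,103), and the middle beaker is at (241,117). Next I'll move closer to the tray.

apply_moves:
  delta_rot:
    - [0, 0, 0]
    - [0, 0, 0]
    - [0, 0, 0]
    - [0, 0, 0]
    - [0, 0, 0]
    - [0, 0, 0]
    - [0, 0, 0]
    - [0, 0, 0]
    - [0, 0, 0]
    - [0, 0, 0]
  xyz:
    - [0.2, 0.93, 0.2]
    - [0.2, 0.93, 0.2]
    - [0.2, 0.93, 0.2]
    - [0.2, 0.93, 0.2]
    - [0.2, 0.93, 0.2]
    - [0.2, 0.93, 0.2]
    - [0.2, 0.93, 0.2]
    - [0.2, 0.93, 0.2]
    - [0, 0, 0]
    - [0, 0, 0]
  hand: [-1, -1, -1, -1, -1, -1, -1, -1, -1, -1]

```text
clock: 3.8
position: [468.4, -93.9, 199.5]
ee_rot: [-0.002, 1.0, -0.0, 0.0]
contact_force: [0.1, 0.5, -0.2]
gripper_width: 85.4
grasp_force: 0.0
```

```bash
python3 - <<'E'
from h import *
st=arm.read_state(); p=eyes.get_image("wrist"); print(st["position"]); save(p,"w2.png"); w=cloud(p,st); np.savez("w2.npz",w=w)
a=w.reshape(-1,3); a=a[~np.isnan(a[:,0])]
def box(q): r=cv2.minAreaRect(q[:,:2].astype(np.float32)); return np.round(r[0],1),np.round(r[1],1),round(r[2],1)
def T(lo,hi,x0,x1,y0,y1): return a[(a[:,2]>lo)&(a[:,2]<hi)&(a[:,0]>x0)&(a[:,0]<x1)&(a[:,1]>y0)&(a[:,1]<y1)]
g=T(41,48,400,475,-150,-30); print("grip",len(g),box(g),g.mean(0))
s=T(52,80,440,560,-160,-20); print("rear",len(s),box(s),s.mean(0))
al=T(8,80,400,560,-170,0); print("all",len(al),box(al))
np.save("tray.npy",al)
w1=np.load("w1.npz")["w"].reshape(-1,3); a=w1[~np.isnan(w1[:,0])]
for lo,hi in((12,50),(40,85),(12,88)):
    s=T(lo,hi,610,680,-350,-200); c=np.median(s[:,:2],0)
    l=cv2.fitLine(s[:,:2].astype(np.float32),cv2.DIST_HUBER,0,.01,.01).ravel(); 
    if l[1]<0:l[:2]*=-1
    t=(s[:,:2]-l[2:])@l[:2]; n=(s[:,:2]-l[2:])@[l[1],-l[0]]; print("panel",len(s),l,np.percentile(t,[0,1,99,100]),n.std())
    print(" yaw deg",np.degrees(np.arctan2(-l[0],l[1])), "centre", l[2:]+l[:2]*(np.percentile(t,.5)+np.percentile(t,99.5))/2)
b=T(3,9,570,650,-350,-200); print("base",len(b),box(b))
tp=T(126,138,620,700,-350,-200); print("top edge",len(tp), len(tp) and box(tp))
cl=T(98,114,600,660,-350,-200); print("cleat",len(cl),box(cl))
m=a[(np.hypot(a[:,0]-443,a[:,1]+301)<45)&(abs(a[:,2]-57)<4)]; print("mid",len(m),cv2.minEnclosingCircle(m[:,:2].astype(np.float32)),m[:,2].mean())
E
```

```text
[468.38026563 -93.88564414 199.52212086]
grip 469 (array([ 426.8, -107.5]), array([10. , 58.6]), 19.6) [ 426.42175012 -107.17024691   44.15709319]
rear 1379 (array([510.5, -77.8]), array([38.6, 87.6]), 20.1) [511.32427504 -76.65672115  63.68736389]
all 3380 (array([474.6, -90.7]), array([114.3,  88.1]), 19.5)
panel 1105 [ 1.6385160e-01  9.8648500e-01  6.5279169e+02 -2.8171863e+02] [-61.40948971 -60.08058335  60.73657612  62.15772219] 0.41809794899451275
 yaw deg -9.430528 centre [ 652.84984514 -281.36848109]
panel 1598 [ 1.6295286e-01  9.8663384e-01  6.5118066e+02 -2.9083844e+02] [-51.9330575  -50.72866672  70.23735628  72.28677399] 1.0972642578123404
 yaw deg -9.378332 centre [ 652.77444716 -281.18853028]
panel 2501 [ 1.6369732e-01  9.8651063e-01  6.5257550e+02 -2.8174011e+02] [-61.3531236  -60.02994804  60.89304032  63.08429773] 0.9862242469771838
 yaw deg -9.421567 centre [ 652.67419331 -281.14534677]
base 2651 (array([ 619.7, -278.7]), array([117.5,  68.4]), 80.8)
top edge 619 (array([ 654.5, -281. ]), array([123.3,   5.8]), 80.2)
cleat 964 (array([ 643.9, -287.4]), array([108.4,  18.7]), 80.9)
mid 455 ((443.9046630859375, -302.71185302734375), 27.93555450439453) 56.597926598765675
```

View pics/w2.png

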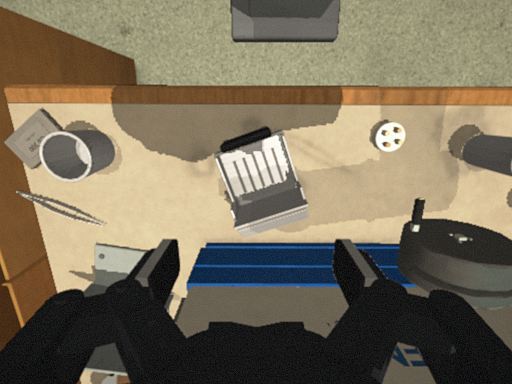

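The tray's grip is at (243,139), and the tray is turned about 20 degrees, which agrees with the fits. I'll turn the tool, line it up over the grip and go part of the way down.

apply_moves:
  delta_rot:
    - [0, 0, 0.976]
    - [0, 0, 0.976]
    - [0, 0, 0.976]
    - [0, 0, 0.976]
    - [0, 0, 0.976]
    - [0, 0, 0.976]
    - [0, 0, 0.976]
    - [0, 0, 0.976]
    - [0, 0, 0.976]
    - [0, 0, 0.976]
    - [0, 0, 0.976]
    - [0, 0, 0.976]
    - [0, 0, 0]
    - [0, 0, 0]
    - [0, 0, 0]
    - [0, 0, 0]
    - [0, 0, 0]
    - [0, 0, 0]
    - [0, 0, 0]
    - [0, 0, 0]
  xyz:
    - [0, 0, 0]
    - [0, 0, 0]
    - [0, 0, 0]
    - [0, 0, 0]
    - [0, 0, 0]
    - [0, 0, 0]
    - [0, 0, 0]
    - [0, 0, 0]
    - [0, 0, 0]
    - [0, 0, 0]
    - [0, 0, 0]
    - [0, 0, 0]
    - [0.02, -0.57, 0]
    - [0.02, -0.57, 0]
    - [0.01, -0.57, 0]
    - [0, 0, 0.88]
    - [0, 0, 0.88]
    - [0, 0, 0.88]
    - [0, 0, 0.88]
    - [0, 0, 0.88]
  hand: [-1, -1, -1, -1, -1, -1, -1, -1, -1, -1, -1, -1, -1, -1, -1, -1, -1, -1, -1, -1]

```text
clock: 5.52
position: [428.5, -108.9, 88.8]
ee_rot: [0.576, 0.818, 0.0, 0.001]
contact_force: [-0.0, 0.2, -0.0]
gripper_width: 85.5
grasp_force: 0.0
```

```bash
python3 - <<'E'
from h import *
st=arm.read_state(); print(st["clock"],st["position"],st["joints"],st["contact_force"]); print(plan([427.8,-107.1,15],np.radians(19.7)))
E
```

```text
5.5167 [ 428.51698221 -108.88704633   88.82226629] [ 1.21173163e-01  2.48322236e-01 -6.19119241e-01  4.49795417e-04
 -7.01654028e-01 -2.91881632e+00] [-0.04667113  0.17800262 -0.02172082]
{'shift25': [0.08, -0.01, 2.95], 'n': np.float64(3.0), 'turn6': [0.02, 0.01, 0.0]}
```

apply_moves:
  delta_rot:
    - [0.02, 0.01, 0]
    - [0, 0, 0]
    - [0, 0, 0]
    - [0, 0, 0]
    - [0, 0, 0]
    - [0, 0, 0]
    - [0, 0, 0]
    - [0, 0, 0]
    - [0, 0, 0]
    - [0, 0, 0]
    - [0, 0, 0]
    - [0, 0, 0]
    - [0, 0, 0]
    - [0, 0, 0]
  xyz:
    - [0.08, 0, 0.7]
    - [0, 0, 0.75]
    - [0, 0, 0.75]
    - [0, 0, 0.75]
    - [0, 0, 0]
    - [0, 0, 0]
    - [0, 0, 0]
    - [0, 0, 0]
    - [0, 0, 0]
    - [0, 0, 0]
    - [0, 0, 0]
    - [0, 0, 0]
    - [0, 0, 0]
    - [0, 0, 0]
  hand: [-1, -1, -1, -1, -1, 1, 1, 1, 1, 1, 1, 1, 1, 1]

```text
clock: 6.68
position: [427.5, -106.1, 16.7]
ee_rot: [0.575, 0.818, 0.0, -0.0]
contact_force: [-2.7, -0.4, 8.6]
gripper_width: 11.6
grasp_force: 58.5
```

apply_moves:
  delta_rot:
    - [0, 0, 0]
    - [0, 0, 0]
    - [0, 0, 0]
    - [0, 0, 0]
    - [0, 0, 0]
    - [0, 0, 0]
    - [0, 0, 0]
  xyz:
    - [0, 0, -0.3]
    - [0, 0, -0.8]
    - [0, 0, -0.8]
    - [0, 0, -0.8]
    - [0, 0, -0.8]
    - [0, 0, 0]
    - [0, 0, 0]
  hand: [1, 1, 1, 1, 1, 1, 1]

```text
clock: 7.27
position: [427.1, -105.9, 103.6]
ee_rot: [0.575, 0.818, 0.0, -0.001]
contact_force: [-0.3, -0.4, -2.9]
gripper_width: 10.5
grasp_force: 59.9
```

```bash
python3 - <<'E'
from h import *
st=arm.read_state(); p=eyes.get_image("wrist"); w=cloud(p,st); save(p,"w3.png"); print(st["position"],st["contact_force"],st["gripper_width"])
# in tool frame
t=(w-st["position"])@Rn.from_quat(st["ee_rot"]).as_matrix(); 
m=nets.masks_of("tray_grip",p)
for r in m[:3]: print(r["score"],r["bbox"])
q=t[m[0]["region"]]; q=q[~np.isnan(q[:,0])]; print(np.percentile(q,[1,10,50,90,99],axis=0).round(1))
fl=t.reshape(-1,3); fl=fl[(fl[:,1]>25)&(fl[:,1]<75)&(abs(fl[:,0])<35)&(fl[:,2]>2)&(fl[:,2]<25)]
print("floor",len(fl))
if len(fl)>50:
    A=np.c_[fl[:,:2],np.ones(len(fl))]; c=np.linalg.lstsq(A,fl[:,2],rcond=None)[0]; print(c)
p2=eyes.get_image("scene"); save(p2,"s3.png")
W=cloud(p2); r=nets.masks_of("tray_grip",p2)[0]; q=W[r["region"]]; q=q[~np.isnan(q[:,0])]; print(r["score"],np.percentile(q,[1,10,50,90,99],axis=0).round(1))
E
```

```text
[ 427.0990421  -105.89897187  103.64663388] [-0.28702467 -0.42183383 -2.86035975] 10.49724458796979
0.82 [242.1, 161.7, 503.6, 343.1]
[[-37.7  -4.3 -52.8]
 [-20.1   7.9 -48.5]
 [ 12.9  79.6  -6.7]
 [ 41.6  84.5  15.4]
 [ 43.5 101.2  16.6]]
floor 7022
[2.03524820e-03 2.48049233e-02 1.36779991e+01]
0.59 [[ 4.117e+02 -2.008e+02  5.000e-01]
 [ 4.230e+02 -1.310e+02  8.760e+01]
 [ 4.769e+02 -8.930e+01  1.002e+02]
 [ 5.153e+02 -3.990e+01  1.445e+02]
 [ 5.521e+02 -3.300e+01  1.558e+02]]
```

View pics/w3.png

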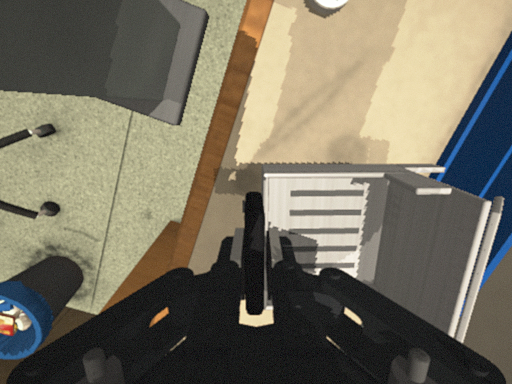

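The gripper holds the tray at (370,240), close to level with about 1.4 degrees of droop at the back. Next I'll carry it in front of the rack and turn it to match.

apply_moves:
  delta_rot:
    - [0, 0, 0]
    - [0, 0, 0]
    - [0, 0, 0]
    - [0, 0, 0]
    - [0, 0, 0]
    - [0, 0, 0]
    - [0, 0, 0]
    - [0, 0, 0.97]
    - [0, 0, 0.97]
    - [0, 0, 0.97]
    - [0, 0, 0.97]
    - [0, 0, 0.97]
    - [0, 0, 0]
    - [0, 0, 0]
  xyz:
    - [-0.5, -0.12, 0]
    - [-0.933, -0.242, 0]
    - [-0.933, -0.242, 0]
    - [-0.933, -0.242, 0]
    - [-0.933, -0.242, 0]
    - [-0.933, -0.242, 0]
    - [-0.4, -0.12, 0]
    - [0, 0, 0]
    - [0, 0, 0]
    - [0, 0, 0]
    - [0, 0, 0]
    - [0, 0, 0]
    - [0, 0, 0]
    - [0, 0, 0]
  hand: [1, 1, 1, 1, 1, 1, 1, 1, 1, 1, 1, 1, 1, 1]

```text
clock: 8.63
position: [439.2, -251.1, 102.1]
ee_rot: [0.762, 0.648, 0.0, -0.003]
contact_force: [0.9, 0.5, -2.9]
gripper_width: 10.9
grasp_force: 59.8
```

```bash
python3 - <<'E'
from h import *
w2=np.load("w2.npz")["w"].reshape(-1,3)
b=w2[(abs(w2[:,2])<5)&(w2[:,0]>400)&(w2[:,0]<540)&(w2[:,1]>-250)&(w2[:,1]<60)]; print("bench slope",np.linalg.lstsq(np.c_[b[:,:2],np.ones(len(b))],b[:,2],rcond=None)[0])
st=arm.read_state(); p=eyes.get_image("wrist"); w=cloud(p,st); print(st["clock"],st["position"],st["joints"][5])
t=((w-st["position"])@Rn.from_quat(st["ee_rot"]).as_matrix()).reshape(-1,3)
fl=t[(t[:,1]>25)&(t[:,1]<75)&(abs(t[:,0])<35)&(t[:,2]>5)&(t[:,2]<22)]
print("floor",len(fl),np.linalg.lstsq(np.c_[fl[:,:2],np.ones(len(fl))],fl[:,2],rcond=None)[0])
sw=t[(t[:,1]>20)&(t[:,1]<70)&(t[:,2]>-9)&(t[:,2]<10)&(abs(t[:,0])<60)]; print("side walls",len(sw),np.percentile(sw[:,0],[0,5,50,95,100]))
rw=t[(t[:,1]>70)&(t[:,1]<98)&(t[:,2]>-45)&(t[:,2]<5)&(abs(t[:,0])<60)]; print("rear",len(rw),cv2.fitLine(rw[:,:2].astype(np.float32),cv2.DIST_HUBER,0,.01,.01).ravel(),np.percentile(rw[:,0],[.5,99.5]))
st_=t[(t[:,2]<-32)&(t[:,2]>-70)&(t[:,1]>60)&(t[:,1]<125)&(abs(t[:,0])<60)]; print("strip",len(st_),np.percentile(st_,[.5,50,99.5],axis=0).round(1))
print(plan([543.3-14*.9866,-263.2+14*.163,104],np.radians(-9.4)))
E
```

```text
bench slope [ 3.22367135e-03 -4.38482828e-04 -1.36449235e+00]
8.6333 [ 439.16345952 -251.08043138  102.10441791] -3.0969603876841236
floor 6980 [1.64177574e-03 2.57521792e-02 1.36625504e+01]
side walls 1042 [-43.00447119  41.20829646  43.49849533  43.83872273  44.16816139]
rear 9169 [ 9.999995e-01 -9.468240e-04  8.738223e+00  8.371315e+01] [-35.34680269  43.88708728]
strip 7589 [[-22.4  70.1 -53.5]
 [ 17.   84.5 -45.8]
 [ 43.7 101.2 -32.1]]
{'shift25': [0.19, 3.62, -0.08], 'n': np.float64(3.6), 'turn6': [-0.04, -0.04, 0.03]}
```

```bash
python3 - <<'E'
from h import *
st=arm.read_state(); print(st["joints"].round(3),np.degrees(2*np.arctan2(st["ee_rot"][1],st["ee_rot"][0]))-90, st["ee_rot"])
E
```

```text
[-0.201  0.326 -0.449 -0.006 -0.8   -3.097] -9.19772778427891 [ 7.61522016e-01  6.48132074e-01  5.50801141e-04 -2.95483840e-03]
```

apply_moves:
  delta_rot:
    - [-0.24, 0, -0.25]
    - [0, 0, 0]
    - [0, 0, 0]
    - [0, 0, 0]
    - [0, 0, 0]
    - [0, 0, 0]
    - [0, 0, 0]
    - [0, 0, 0]
  xyz:
    - [0, 0, -0.12]
    - [0.02, 0.5, 0]
    - [0.02, 0.8, 0]
    - [0.02, 0.9, 0]
    - [0.02, 0.9, 0]
    - [0.02, 0.53, 0]
    - [0, 0, 0]
    - [0, 0, 0]
  hand: [1, 1, 1, 1, 1, 1, 1, 1]

```text
clock: 9.35
position: [529.8, -260.6, 107.2]
ee_rot: [0.753, 0.658, 0.009, 0.006]
contact_force: [0.2, 0.1, -3.8]
gripper_width: 11.1
grasp_force: 59.9
```

```bash
python3 - <<'E'
from h import *
st=arm.read_state(); p=eyes.get_image("wrist"); w=cloud(p,st); print(st["clock"],st["position"],st["joints"].round(3),np.degrees(2*np.arctan2(st["ee_rot"][1],st["ee_rot"][0]))-90); save(p,"w4.png")
t=((w-st["position"])@Rn.from_quat(st["ee_rot"]).as_matrix()).reshape(-1,3); q=w.reshape(-1,3)
m=(t[:,1]>25)&(t[:,1]<75)&(abs(t[:,0])<35)&(t[:,2]>5)&(t[:,2]<22)
fl=q[m]; c=np.linalg.lstsq(np.c_[fl[:,:2]-st["position"][:2],np.ones(len(fl))],fl[:,2],rcond=None)[0]; print("floor world",c)
m=(t[:,1]>70)&(t[:,1]<98)&(t[:,2]>-40)&(t[:,2]<5)&(abs(t[:,0])<40); rw=q[m]; l=cv2.fitLine(rw[:,:2].astype(np.float32),cv2.DIST_HUBER,0,.01,.01).ravel(); print("tray yaw",np.degrees(np.arctan2(-l[0]*np.sign(l[1]),abs(l[1]))))
# tray in rack frame
a=np.radians(-9.4); ex=np.array([np.cos(a),np.sin(a)]); ey=np.array([-ex[1],ex[0]]); o=np.array([652.8,-281.3])
print("tcp in rack",(st["position"][:2]-o)@ex,(st["position"][:2]-o)@ey,"rear wall inner x in rack",((rw[:,:2]-o)@ex).mean(), "(hung -27)")
s=q[(t[:,1]>20)&(t[:,1]<70)&(t[:,2]>-9)&(t[:,2]<10)&(abs(t[:,0])<60)]; print("sidewall y",np.percentile((s[:,:2]-o)@ey,[1,50,99]))
P=q[(q[:,2]>20)&(q[:,2]<140)&((q[:,:2]-o)@ex>-25)&((q[:,:2]-o)@ex<10)&(abs((q[:,:2]-o)@ey)<70)]; print("panel pts",len(P))
if len(P): print(np.percentile((P[:,:2]-o)@ex,[1,50,99]))
E
```

```text
9.35 [ 529.75244756 -260.57531666  107.1627275 ] [-0.186  0.433 -0.254 -0.008 -0.863 -3.085] -7.683065221115044
floor world [-3.87294976e-03  3.06037666e-03  9.34256977e+01]
tray yaw -7.7766867
tcp in rack -124.78016863796343 0.34953573700943574 rear wall inner x in rack -41.769397035135725 (hung -27)
sidewall y [41.86318318 44.90051753 46.05650646]
panel pts 7770
[-20.06180926   0.29458314   3.36506108]
```

View pics/w4.png

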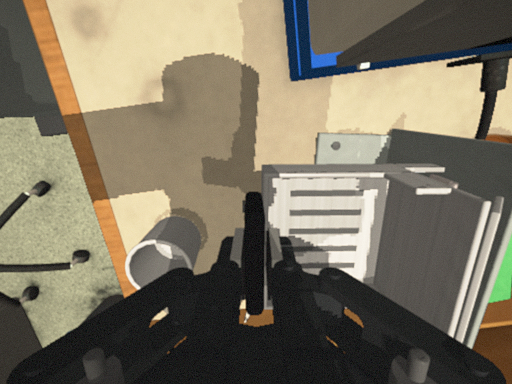

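The held tray is level in front of the rack at (380,240), with the panel behind it at (440,200). Next I'll move it forward over the lip, then down.

apply_moves:
  delta_rot:
    - [0, 0, 0]
    - [0, 0, 0]
    - [0, 0, 0]
    - [0, 0, 0]
    - [0, 0, 0]
    - [0, 0, 0]
    - [0, 0, 0]
    - [0, 0, 0]
  xyz:
    - [-0.03, 0.22, 0]
    - [-0.02, 0.22, 0]
    - [0, 0, 0.4]
    - [0, 0, 0.4]
    - [0, 0, 0.3]
    - [0, 0, 0.2]
    - [0, 0, 0]
    - [0, 0, 0]
  hand: [1, 1, 1, 1, 1, 1, 1, 1]

```text
clock: 10.07
position: [541.2, -263.7, 75.2]
ee_rot: [0.753, 0.658, 0.009, 0.007]
contact_force: [0.3, -0.2, -3.3]
gripper_width: 10.7
grasp_force: 59.8
```

apply_moves:
  delta_rot:
    - [0, 0, 0]
    - [0, 0, 0]
    - [0, 0, 0]
    - [0, 0, 0]
  xyz:
    - [0, 0, 0.1]
    - [0, 0, 0.1]
    - [0, 0, 0.05]
    - [0, 0, 0]
  hand: [1, 1, 1, 1]

```text
clock: 10.4
position: [541.6, -263.7, 69.5]
ee_rot: [0.753, 0.658, 0.009, 0.007]
contact_force: [0.7, -0.2, -2.6]
gripper_width: 11.0
grasp_force: 60.0
```

apply_moves:
  delta_rot:
    - [0, 0, 0]
    - [0, 0, 0]
    - [0, 0, 0]
    - [0, 0, 0]
    - [0, 0, 0]
  xyz:
    - [0, 0, 0.07]
    - [0, 0.04, 0.06]
    - [0, 0.04, 0.05]
    - [0, 0, 0]
    - [0, 0, 0]
  hand: [1, 1, 1, 1, 1]

```text
clock: 10.82
position: [543.2, -263.7, 66.6]
ee_rot: [0.753, 0.658, 0.009, 0.007]
contact_force: [-5.5, 4.1, 6.8]
gripper_width: 10.9
grasp_force: 69.8
```

```bash
cat > tr.py <<'E'
from h import *
st=arm.read_state(); p=eyes.get_image("wrist"); w=cloud(p,st); q=w.reshape(-1,3)
a=np.radians(-9.4); ex=np.array([np.cos(a),np.sin(a)]); ey=np.array([-ex[1],ex[0]]); o=np.array([652.8,-281.3])
r=np.c_[(q[:,:2]-o)@ex,(q[:,:2]-o)@ey,q[:,2]]
fl=r[(r[:,0]>-95)&(r[:,0]<-40)&(abs(r[:,1])<33)&(r[:,2]>45)&(r[:,2]<64)]
print("TCP rack",(st["position"][:2]-o)@ex,(st["position"][:2]-o)@ey,st["position"][2],"F",st["contact_force"].round(1))
print("floor",len(fl),np.linalg.lstsq(np.c_[fl[:,0]+65,fl[:,1],np.ones(len(fl))],fl[:,2],rcond=None)[0].round(3),"hung 52(-.4)")
rw=r[(r[:,0]>-45)&(r[:,0]<-18)&(abs(r[:,1])<38)&(r[:,2]>60)&(r[:,2]<105)]; l=cv2.fitLine(rw[:,:2].astype(np.float32),cv2.DIST_HUBER,0,.01,.01).ravel(); print("rear x",np.median(rw[:,0]),"(hung -27) yaw err",np.degrees(np.arctan2(-l[0]*np.sign(l[1]),abs(l[1]))))
s=r[(r[:,0]>-90)&(r[:,0]<-40)&(abs(r[:,1])>36)&(abs(r[:,1])<50)&(r[:,2]>55)&(r[:,2]<78)]; print("side y",[np.percentile(s[s[:,1]*k>0][:,1],[5,50,95]).round(1).tolist() if (s[:,1]*k>0).any() else None for k in(1,-1)])
E
python3 tr.py
```

```text
TCP rack -111.03103730566114 -0.5039774063233888 66.64249367290157 F [-5.5  4.1  6.8]
floor 6831 [1.3000e-02 4.0000e-03 5.3448e+01] hung 52(-.4)
rear x -28.153133546894345 (hung -27) yaw err 1.4838902
side y [[41.8, 44.0, 44.9], [-41.9, -41.4, -41.4]]
```

apply_moves:
  delta_rot:
    - [0, 0, 0]
    - [0, 0, 0]
    - [0, 0, 0]
    - [0, 0, 0]
    - [0, 0, 0]
    - [0, 0, 0]
    - [0, 0, 0]
    - [0, 0, 0]
  xyz:
    - [0, 0, 0]
    - [0, 0, 0]
    - [0, 0, 0]
    - [0, 0, 0]
    - [0, 0, 0]
    - [0, 0, 0]
    - [0, 0, 0]
    - [0, 0, 0]
  hand: [0.4, 0.0, -0.5, -1, -1, -1, -1, -1]

```text
clock: 11.53
position: [543.7, -264.0, 65.0]
ee_rot: [0.753, 0.658, 0.009, 0.007]
contact_force: [0.6, -0.4, 0.1]
gripper_width: 85.2
grasp_force: 0.0
```

```bash
python3 tr.py
```

```text
TCP rack -110.44782892150315 -0.7241247574703349 65.03844705786791 F [ 0.6 -0.4  0.1]
floor 6926 [3.5000e-02 4.0000e-03 5.2067e+01] hung 52(-.4)
rear x -27.81276257187721 (hung -27) yaw err 0.32045633
side y [[43.1, 45.4, 45.8], [-41.0, -39.4, -38.7]]
```

apply_moves:
  delta_rot:
    - [0.24, 0, 0]
    - [0, 0, 0]
    - [0, 0, 0]
    - [0, 0, 0]
    - [0, 0, -0.98]
    - [0, 0, -0.98]
    - [0, 0, -0.98]
    - [0, 0, -0.98]
    - [0, 0, -0.98]
    - [0, 0, -0.98]
    - [0, 0, -0.98]
    - [0, 0, -0.98]
    - [0, 0, -0.98]
    - [0, 0, -0.98]
    - [0, 0, -0.98]
    - [0, 0, -0.98]
    - [0, 0, -0.98]
    - [0, 0, -0.98]
    - [0, 0, -0.98]
    - [0, 0, 0]
  xyz:
    - [0, 0, -0.8]
    - [0, 0, -0.9]
    - [0, 0, -0.9]
    - [0, 0, -0.9]
    - [0, 0, 0]
    - [0, 0, 0]
    - [0, 0, 0]
    - [0, 0, 0]
    - [0, 0, 0]
    - [0, 0, 0]
    - [0, 0, 0]
    - [0, 0, 0]
    - [0, 0, 0]
    - [0, 0, 0]
    - [0, 0, 0]
    - [0, 0, 0]
    - [0, 0, 0]
    - [0, 0, 0]
    - [0, 0, 0]
    - [0, 0, 0]
  hand: [-1, -1, -1, -1, -1, -1, -1, -1, -1, -1, -1, -1, -1, -1, -1, -1, -1, -1, -1, -1]

```text
clock: 13.25
position: [543.2, -264.3, 152.6]
ee_rot: [0.082, 0.997, 0.002, -0.001]
contact_force: [0.3, 0.4, -0.4]
gripper_width: 85.6
grasp_force: 0.0
```

```bash
cat >> tr.py <<'E'
save(p,"w5.png"); print(st["clock"],st["ee_rot"].round(3),st["joints"].round(2))
g=r[(r[:,0]>-122)&(r[:,0]<-100)&(abs(r[:,1])<36)&(r[:,2]>86)&(r[:,2]<102)]
if len(g): print("grip top",len(g),np.median(g,0).round(1),np.percentile(g[:,1],[1,99]).round(1),"hung -111,0,94")
tw=r[(r[:,0]>-35)&(r[:,0]<-5)&(abs(r[:,1])<50)&(r[:,2]>108)&(r[:,2]<125)]
if len(tw): print("rear top",len(tw),np.percentile(tw,[1,50,99],axis=0).round(1).tolist())
E
python3 tr.py
```

```text
TCP rack -110.87599843824573 -1.0735753595433108 152.56792684307499 F [ 0.3  0.4 -0.4]
floor 3085 [3.6000e-02 4.0000e-03 5.2053e+01] hung 52(-.4)
rear x -27.921596558606158 (hung -27) yaw err 0.006889156
side y [[41.8, 42.1, 44.5], [-42.6, -40.3, -40.0]]
13.25 [ 0.082  0.997  0.002 -0.001] [-0.19  0.42 -0.15 -0.   -1.01 -1.54]
grip top 914 [-113.6    0.9   91.8] [-27.8  29.6] hung -111,0,94
rear top 1927 [[-29.9, -41.5, 108.2], [-28.4, 0.9, 117.7], [-10.1, 43.1, 122.8]]
```

View pics/w5.png

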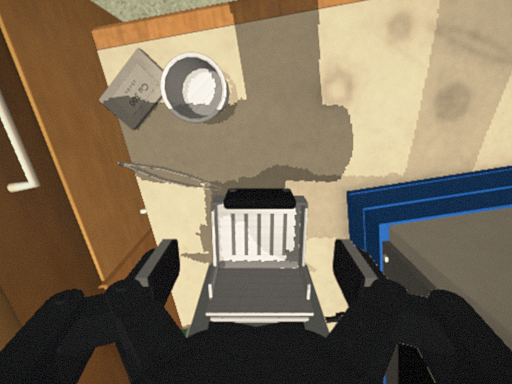

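The tray is hung at (260,240), straight in yaw, but it is about 2 degrees nose-down, so the strip is not quite seated. I'll nudge the top of the rear wall back and down with shut fingers.

apply_moves:
  delta_rot:
    - [0, 0, 0]
    - [0, 0, 0]
    - [0, 0, 0]
    - [0, 0, 0]
    - [0, 0, 0]
    - [0, 0, 0]
    - [0, 0, 0]
    - [0, 0, 0]
    - [0, 0, 0]
    - [0, 0, 0]
    - [0, 0, 0]
    - [0, 0, 0]
  xyz:
    - [-0.85, 0.03, 0]
    - [-0.85, 0.03, 0]
    - [-0.85, 0.02, 0]
    - [0, 0, 0]
    - [0, 0, 0.7]
    - [0, 0, 0.7]
    - [0, 0, 0.6]
    - [0, 0, 0]
    - [-0.1, 0, 0]
    - [-0.05, 0, 0]
    - [-0.05, 0, 0]
    - [0, 0, 0]
  hand: [1, 1, 1, 1, 1, 1, 1, 1, 1, 1, 1, 1]

```text
clock: 14.3
position: [612.3, -273.6, 103.9]
ee_rot: [0.083, 0.997, 0.002, 0.0]
contact_force: [-0.4, 0.9, -0.1]
gripper_width: -0.3
grasp_force: 0.0
```

apply_moves:
  delta_rot:
    - [0, 0, 0]
    - [0, 0, 0]
    - [0, 0, 0]
    - [0, 0, 0]
    - [0, 0, 0]
  xyz:
    - [-0.06, 0, 0]
    - [-0.05, 0, 0]
    - [-0.05, 0, 0]
    - [0, 0, 0]
    - [0, 0, 0]
  hand: [1, 1, 1, 1, 1]

```text
clock: 14.72
position: [614.9, -274.0, 102.3]
ee_rot: [0.083, 0.997, 0.002, -0.001]
contact_force: [-2.3, 0.6, -0.4]
gripper_width: -0.2
grasp_force: 1.1
```

apply_moves:
  delta_rot:
    - [0, 0, 0]
    - [0, 0, 0]
    - [0, 0, 0]
    - [0, 0, 0]
    - [0, 0, 0]
  xyz:
    - [-0.04, 0, 0]
    - [-0.04, 0, 0.02]
    - [-0.04, 0, 0.02]
    - [0, 0, 0]
    - [0, 0, 0]
  hand: [1, 1, 1, 1, 1]

```text
clock: 15.13
position: [617.9, -274.5, 101.1]
ee_rot: [0.083, 0.997, 0.002, -0.001]
contact_force: [-3.2, 0.4, -0.6]
gripper_width: -0.2
grasp_force: 1.6
```

```bash
sed -i 's/save(p,"w5.png")/save(p,"wx.png")/' tr.py; python3 tr.py
```

```text
TCP rack -35.55461036288291 0.9861334683177851 101.09454782682212 F [-3.2  0.4 -0.6]
floor 6442 [-5.3000e-02 -1.0000e-03  5.2894e+01] hung 52(-.4)
rear x -25.33551456624066 (hung -27) yaw err -0.035125155
side y [[41.7, 42.0, 44.3], [-42.5, -40.3, -39.9]]
15.1333 [ 0.083  0.997  0.002 -0.001] [-0.18  0.58 -0.01 -0.01 -0.98 -1.55]
grip top 2158 [-109.2    1.    96.8] [-27.7  29.6] hung -111,0,94
rear top 509 [[-24.8, -42.2, 108.1], [-23.8, 20.8, 110.9], [-22.8, 44.1, 116.8]]
```

apply_moves:
  delta_rot:
    - [0, 0, 0]
    - [0, 0, 0]
    - [0, 0, 0]
    - [0, 0, 0]
    - [0, 0, 0]
    - [0, 0, 0]
    - [0, 0, 0]
  xyz:
    - [0.05, 0, 0]
    - [0.05, 0, 0]
    - [0.05, 0, 0]
    - [0.1, 0, 0]
    - [0.2, 0, 0]
    - [0, 0, 0]
    - [0, 0, 0]
  hand: [1, 1, 1, 1, 1, 1, 1]

```text
clock: 15.77
position: [607.1, -272.7, 101.8]
ee_rot: [0.083, 0.997, 0.002, -0.001]
contact_force: [-0.1, -0.4, -0.5]
gripper_width: 0.0
grasp_force: 0.0
```

```bash
python3 tr.py
```

```text
TCP rack -46.493303960083374 1.0252121150952018 101.79281984716803 F [-0.1 -0.4 -0.5]
floor 6110 [-5.1000e-02  0.0000e+00  5.2804e+01] hung 52(-.4)
rear x -25.42316852524948 (hung -27) yaw err 0.0075721745
side y [[41.7, 42.0, 44.3], [-42.6, -40.3, -40.0]]
15.7667 [ 0.083  0.997  0.002 -0.001] [-0.18  0.56 -0.04 -0.   -0.97 -1.55]
grip top 2090 [-109.6    1.    96.6] [-27.8  29.4] hung -111,0,94
rear top 13 [[-18.6, -2.2, 108.0], [-17.4, -0.3, 118.5], [-8.0, 1.9, 119.9]]
```

apply_moves:
  delta_rot:
    - [0, 0, 0]
    - [0, 0, 0]
    - [0, 0, 0]
    - [0, 0, 0]
    - [0, 0, 0]
    - [0, 0, 0]
    - [0, 0, 0]
    - [0, 0, 0]
    - [0, 0, 0]
  xyz:
    - [0, 0, -0.8]
    - [0.85, 0, 0]
    - [0.85, 0, 0]
    - [0.84, 0, 0]
    - [0, 0, 0.5]
    - [0, 0, 0.4]
    - [0, 0, 0.1]
    - [0, 0, 0]
    - [0, 0, 0]
  hand: [1, 1, 1, 1, 1, 1, 1, 1, 1]

```text
clock: 16.57
position: [544.1, -262.2, 96.9]
ee_rot: [0.082, 0.997, 0.002, -0.002]
contact_force: [-3.1, 1.2, 5.6]
gripper_width: -0.3
grasp_force: 2.7
```

apply_moves:
  delta_rot:
    - [0, 0, 0]
    - [0, 0, 0]
    - [0, 0, 0]
    - [0, 0, 0]
  xyz:
    - [0, 0, 0.04]
    - [0, 0, 0.04]
    - [0, 0, 0]
    - [0, 0, 0]
  hand: [1, 1, 1, 1]

```text
clock: 16.9
position: [544.1, -262.2, 96.3]
ee_rot: [0.082, 0.997, 0.002, -0.002]
contact_force: [-6.0, 3.4, 12.2]
gripper_width: -0.0
grasp_force: 5.9
```

```bash
python3 tr.py
```

```text
TCP rack -110.3864171272684 1.0604946248484874 96.27395071555554 F [-6.   3.4 12.2]
floor 553 [-5.1000e-02 -0.0000e+00  5.2099e+01] hung 52(-.4)
rear x -25.982108006401162 (hung -27) yaw err 0.87815493
side y [[41.6, 41.9, 44.0], [-42.5, -40.2, -40.0]]
16.9 [ 0.082  0.997  0.002 -0.002] [-0.18  0.48 -0.21 -0.   -0.89 -1.55]
grip top 1175 [-113.     7.9   94.7] [-28.1  29.6] hung -111,0,94
```

apply_moves:
  delta_rot:
    - [0, 0, 0]
    - [0, 0, 0]
    - [0, 0, 0]
    - [0, 0, 0]
  xyz:
    - [0, 0, 0.04]
    - [0, 0, 0.04]
    - [0, 0, 0]
    - [0, 0, 0]
  hand: [1, 1, 1, 1]

```text
clock: 17.28
position: [544.1, -262.3, 95.8]
ee_rot: [0.082, 0.997, 0.002, -0.002]
contact_force: [-7.9, 4.2, 18.2]
gripper_width: 0.2
grasp_force: 9.2
```

apply_moves:
  delta_rot:
    - [0, 0, 0]
    - [0, 0, 0]
    - [0, 0, 0]
    - [0, 0, 0]
    - [0, 0, 0]
    - [0, 0, 0]
    - [0, 0, 0]
    - [0, 0, 0]
    - [0, 0, 0]
    - [0, 0, 0]
    - [0, 0, 0]
    - [0, 0, 0]
    - [0, 0, 0]
    - [0, 0, 0]
    - [0, 0, 0]
  xyz:
    - [0, 0, -0.6]
    - [0, 0, -0.76]
    - [0, 0, 0]
    - [0, 0, 0]
    - [0, 0, 0]
    - [0, 0, 0]
    - [0, 0, 0]
    - [-0.03, 0, 0.7]
    - [0, 0, 0.7]
    - [0, 0, 0.6]
    - [0, 0, 0]
    - [0, 0, 0]
    - [0, 0, 0]
    - [0, 0, 0]
    - [0, 0, 0]
  hand: [1, 1, -1, -1, -1, -1, -1, -1, -1, -1, -1, -1, -1, -1, -1]

```text
clock: 18.53
position: [545.9, -262.4, 77.7]
ee_rot: [0.083, 0.997, 0.002, 0.0]
contact_force: [1.0, 0.0, -0.4]
gripper_width: 85.2
grasp_force: 0.0
```

```bash
python3 tr.py
```

```text
TCP rack -108.5549973336185 1.1511584147159852 77.74126998189845 F [ 1.   0.  -0.4]
floor 3545 [-5.6000e-02 -1.0000e-03  5.2905e+01] hung 52(-.4)
rear x -27.11425885089789 (hung -27) yaw err 0.17707697
side y [[41.7, 42.0, 44.2], [-42.5, -40.3, -39.9]]
18.5333 [0.083 0.997 0.002 0.   ] [-0.18  0.5  -0.23 -0.01 -0.84 -1.55]
grip top 2718 [-112.4    0.9   96.1] [-27.7  29.5] hung -111,0,94
```

apply_moves:
  delta_rot:
    - [0, 0, 0]
    - [0, 0, 0]
    - [0, 0, 0]
    - [0, 0, 0]
    - [0, 0, 0]
    - [0, 0, 0]
    - [0, 0, 0]
    - [0, 0, 0]
    - [0, 0, 0]
    - [0, 0, 0]
    - [0, 0, 0]
    - [0, 0, 0]
  xyz:
    - [0.06, 0, 0]
    - [0, 0, 0]
    - [0, 0, 0]
    - [0, 0, 0]
    - [0, 0, 0]
    - [0, 0, 0]
    - [0, 0, 0]
    - [0, 0, -0.1]
    - [0, 0, -0.1]
    - [0, 0, -0.12]
    - [0, 0, 0]
    - [0, 0, 0]
  hand: [1, 1, 1, 1, 1, 1, 1, 1, 1, 1, 1, 1]

```text
clock: 19.58
position: [543.6, -262.2, 84.3]
ee_rot: [0.083, 0.997, 0.002, -0.001]
contact_force: [-0.6, -0.2, -3.0]
gripper_width: 58.4
grasp_force: 64.5
```

```bash
python3 tr.py
```

```text
TCP rack -110.8780441661764 1.0358623867392551 84.30254137428838 F [-0.6 -0.2 -3. ]
floor 3365 [-7.2000e-02 -2.0000e-03  5.8379e+01] hung 52(-.4)
rear x -27.545344799783713 (hung -27) yaw err 0.040124856
side y [[36.3, 40.4, 41.3], [-41.1, -40.5, -36.4]]
19.5833 [ 0.083  0.997  0.002 -0.001] [-0.18  0.49 -0.23 -0.01 -0.86 -1.55]
grip top 2133 [-114.2    0.3   95.8] [-34.2  34.4] hung -111,0,94
```

apply_moves:
  delta_rot:
    - [0, -0.35, 0]
    - [0, -0.34, 0]
    - [0, 0, 0]
    - [0, 0, 0]
  xyz:
    - [0, 0, 0]
    - [0, 0, 0]
    - [0, 0, 0]
    - [0, 0, 0]
  hand: [1, 1, 1, 1]

```text
clock: 19.97
position: [542.7, -261.9, 84.4]
ee_rot: [0.083, 0.996, -0.001, 0.034]
contact_force: [-2.2, 0.6, -2.6]
gripper_width: 58.1
grasp_force: 64.9
```

```bash
python3 tr.py
```

```text
TCP rack -111.78281847596871 1.1250804973673212 84.38783059061551 F [-2.2  0.6 -2.6]
floor 3301 [-2.0000e-03 -2.0000e-03  6.1686e+01] hung 52(-.4)
rear x -33.60503804409588 (hung -27) yaw err -0.11559844
side y [[36.3, 40.1, 41.3], [-41.0, -39.9, -36.3]]
19.9667 [ 0.083  0.996 -0.001  0.034] [-0.18  0.46 -0.28 -0.01 -0.76 -1.55]
grip top 1893 [-1.158e+02 -1.000e-01  9.540e+01] [-29.   29.3] hung -111,0,94
```

```bash
cat >> tr.py <<'E'
for z0 in range(56,124,8):
    k=r[(abs(r[:,1])<36)&(r[:,2]>z0)&(r[:,2]<z0+8)&(r[:,0]>-48)&(r[:,0]<-5)]
    if len(k)>20: print(z0,len(k),np.percentile(k[:,0],[5,50,95]).round(1),end="; ")
k=r[(abs(r[:,1])<50)&(r[:,0]>-18)&(r[:,0]<12)&(r[:,2]>100)]; print("beyond",len(k),np.percentile(k[:,2],[5,50,99]) if len(k) else "")
E
python3 tr.py | tail -1
```

```text
56 2137 [-46.9 -36.4 -26.7]; 64 199 [-27.9 -27.  -26.2]; beyond 0
```

apply_moves:
  delta_rot:
    - [0, 0, 0]
    - [0, 0, 0]
    - [0, 0, 0]
    - [0, 0, 0]
    - [0, 0, 0]
    - [0, 0, 0]
  xyz:
    - [0.02, 0, 0.1]
    - [0.01, 0, 0.1]
    - [0.01, 0, 0.08]
    - [0, 0, 0.04]
    - [0, 0, 0]
    - [0, 0, 0]
  hand: [1, 1, 1, 1, 1, 1]

```text
clock: 20.57
position: [542.9, -261.9, 76.2]
ee_rot: [0.083, 0.996, -0.001, 0.034]
contact_force: [-4.5, 0.1, -1.9]
gripper_width: 58.1
grasp_force: 64.9
```

```bash
python3 tr.py
```

```text
TCP rack -111.63812037983182 1.2206584527668927 76.22980486913886 F [-4.5  0.1 -1.9]
floor 3257 [-3.0000e-03 -3.0000e-03  5.3467e+01] hung 52(-.4)
rear x -26.97591346578864 (hung -27) yaw err -0.12356928
side y [[41.0, 41.2, 41.5], [-41.0, -40.8, -40.6]]
20.5667 [ 0.083  0.996 -0.001  0.034] [-0.18  0.47 -0.29 -0.01 -0.74 -1.55]
grip top 2795 [-114.3    0.5   94.6] [-29.   29.4] hung -111,0,94
56 224 [-27.9 -26.9 -26.1]; beyond 0
```

apply_moves:
  delta_rot:
    - [0, 0, 0]
    - [0, 0, 0]
    - [0, 0, 0]
    - [0, 0, 0]
  xyz:
    - [0.01, 0, 0.04]
    - [0, 0, 0.03]
    - [0, 0, 0]
    - [0, 0, 0]
  hand: [1, 1, 1, 1]

```text
clock: 20.95
position: [542.9, -261.8, 74.7]
ee_rot: [0.083, 0.996, -0.001, 0.035]
contact_force: [-5.6, 2.2, -0.9]
gripper_width: 58.1
grasp_force: 65.0
```

```bash
python3 tr.py
```

```text
TCP rack -111.61664971995906 1.2529250213848668 74.74899449617124 F [-5.6  2.2 -0.9]
floor 3281 [-3.0000e-03 -1.0000e-03  5.1993e+01] hung 52(-.4)
rear x -27.02159412167747 (hung -27) yaw err 0.06326554
side y [[41.0, 41.2, 41.5], [-41.1, -40.8, -40.6]]
20.95 [ 0.083  0.996 -0.001  0.035] [-0.18  0.47 -0.29 -0.01 -0.74 -1.55]
grip top 2674 [-113.9    0.5   93.3] [-29.   29.5] hung -111,0,94
56 109 [-27.8 -26.9 -26.1]; beyond 0
```

apply_moves:
  delta_rot:
    - [0, 0, 0]
    - [0, 0, 0]
    - [0, 0, 0]
    - [0, 0, 0]
    - [0, 0, 0]
    - [0, 0, 0]
    - [0, 0, 0]
    - [0, 0, 0]
    - [0, 0, 0]
    - [0, 0, 0]
  xyz:
    - [0, 0, 0.02]
    - [0, 0, 0]
    - [0, 0, 0]
    - [0, 0, 0]
    - [0, 0, 0]
    - [0, 0, 0]
    - [0, 0, 0]
    - [0, 0, 0]
    - [0, 0, 0]
    - [0, 0, 0]
  hand: [1, 1, 0.3, 0.1, -0.2, -0.5, -1, -1, -1, -1]

```text
clock: 21.83
position: [544.4, -262.1, 74.9]
ee_rot: [0.082, 0.996, -0.001, 0.036]
contact_force: [0.6, -0.0, 0.4]
gripper_width: 85.2
grasp_force: 0.0
```

```bash
python3 tr.py
```

```text
TCP rack -110.08881103718979 1.2850714988427185 74.89418277411812 F [ 0.6 -0.   0.4]
floor 3258 [-6.0000e-03 -0.0000e+00  5.2007e+01] hung 52(-.4)
rear x -27.145316233197427 (hung -27) yaw err -0.15308936
side y [[41.1, 41.4, 43.7], [-43.1, -40.9, -40.5]]
21.8333 [ 0.082  0.996 -0.001  0.036] [-0.18  0.47 -0.29 -0.01 -0.74 -1.55]
grip top 2339 [-113.8    0.5   93.4] [-28.2  29. ] hung -111,0,94
56 267 [-27.7 -26.9 -26. ]; beyond 0
```

The tray now hangs level at its home height. On to the largest beaker.

apply_moves:
  delta_rot:
    - [0, 0, 0]
    - [0, 0.35, 0]
    - [0, 0.34, 0]
    - [0, 0, 0]
    - [0, 0, 0]
    - [0, 0, 0]
    - [0, 0, 0]
    - [0, 0, 0]
    - [0, 0, 0]
    - [0, 0, 0]
    - [0, 0, 0]
    - [0, 0, 0]
    - [0, 0, 0]
    - [0, 0, 0]
    - [0, 0, 0]
    - [0, 0, 0]
    - [0, 0, 0]
    - [0, 0, 0]
    - [0, 0, 0]
    - [0, 0, 0]
  xyz:
    - [0, 0, -0.9]
    - [0, 0, -1]
    - [0, 0, -1]
    - [0, 0, -1]
    - [0.373, 0.938, 0]
    - [0.373, 0.938, 0]
    - [0.373, 0.938, 0]
    - [0.373, 0.938, 0]
    - [0.373, 0.938, 0]
    - [0.373, 0.938, 0]
    - [0.373, 0.938, 0]
    - [0.373, 0.938, 0]
    - [0.373, 0.938, 0]
    - [0.373, 0.938, 0]
    - [0.373, 0.938, 0]
    - [0.373, 0.938, 0]
    - [0.373, 0.938, 0]
    - [0.373, 0.938, 0]
    - [0.373, 0.938, 0]
    - [0.373, 0.938, 0]
  hand: [-1, -1, -1, -1, -1, -1, -1, -1, -1, -1, -1, -1, -1, -1, -1, -1, -1, -1, -1, -1]

```text
clock: 23.55
position: [453.6, 134.4, 173.9]
ee_rot: [0.082, 0.997, 0.003, -0.0]
contact_force: [1.1, 0.7, 0.0]
gripper_width: 85.4
grasp_force: 0.0
```

apply_moves:
  delta_rot:
    - [0, 0, 0]
    - [0, 0, 0]
    - [0, 0, 0]
    - [0, 0, 0]
    - [0, 0, 0]
    - [0, 0, 0]
    - [0, 0, 0]
    - [0, 0, 0]
    - [0, 0, -0.8]
    - [0, 0, -0.8]
    - [0, 0, -0.8]
    - [0, 0, -0.83]
    - [0, 0, 0]
  xyz:
    - [0.373, 0.938, 0]
    - [0.373, 0.938, 0]
    - [0.373, 0.938, 0]
    - [0.373, 0.938, 0]
    - [0.373, 0.938, 0]
    - [0.373, 0.938, 0]
    - [0.373, 0.938, 0]
    - [0.373, 0.938, 0]
    - [0, 0, 0]
    - [0, 0, 0]
    - [0, 0, 0]
    - [0, 0, 0]
    - [0, 0, 0]
  hand: [-1, -1, -1, -1, -1, -1, -1, -1, -1, -1, -1, -1, -1]

```text
clock: 24.63
position: [411.1, 330.7, 174.6]
ee_rot: [-0.087, 0.996, 0.003, -0.0]
contact_force: [0.1, -0.5, 0.5]
gripper_width: 85.7
grasp_force: 0.0
```

```bash
cat > bk.py <<'E'
from h import *
import sys
name,h,d=sys.argv[1],float(sys.argv[2]),float(sys.argv[3]); x0,y0=float(sys.argv[4]),float(sys.argv[5]); yaw=float(sys.argv[6]); tz=float(sys.argv[7])
st=arm.read_state(); p=eyes.get_image("wrist"); save(p,"b.png"); w=cloud(p,st).reshape(-1,3)
m=w[(np.hypot(w[:,0]-x0,w[:,1]-y0)<d/2+15)&(abs(w[:,2]-h)<3)]
(a,b),r=cv2.minEnclosingCircle(m[:,:2].astype(np.float32)); g=np.hypot(m[:,0]-a,m[:,1]-b)
from scipy.optimize import least_squares
out=least_squares(lambda v:np.maximum(0,np.hypot(m[:,0]-v[0],m[:,1]-v[1])-d/2)+np.maximum(0,d/2-2.5-np.hypot(m[:,0]-v[0],m[:,1]-v[1])),[x0,y0],loss="huber").x
print(st["clock"],"tcp",st["position"].round(1),"circle",round(a,1),round(b,1),round(r,1),"fit",out.round(1),"n",len(m),"z",np.percentile(m[:,2],[5,50,95]).round(1),"j6",st["joints"][5].round(2))
print(plan([out[0],out[1],tz],np.radians(yaw)))
E
python3 bk.py low 42 68 443 336.5 100 18
```

```text
24.6333 tcp [411.1 330.7 174.6] circle 443.3 335.4 34.9 fit [443.1 335.2] n 609 z [40.2 41.7 42.9] j6 -2.38
{'shift25': [-1.29, -0.07, 6.27], 'n': np.float64(6.4), 'turn6': [0.05, -0.0, -0.03]}
```

apply_moves:
  delta_rot:
    - [0.05, 0, -0.03]
    - [0, 0, 0]
    - [0, 0, 0]
    - [0, 0, 0]
    - [0, 0, 0]
    - [0, 0, 0]
    - [0, 0, 0]
    - [0, 0, 0]
    - [0, 0, 0]
    - [0, 0, 0]
    - [0, 0, 0]
    - [0, 0, 0]
    - [0, 0, 0]
    - [0, 0, 0]
    - [0, 0, 0]
    - [0, 0, 0]
    - [0, 0, 0]
  xyz:
    - [-0.65, -0.04, 0.5]
    - [-0.64, -0.03, 0.9]
    - [0, 0, 1]
    - [0, 0, 1]
    - [0, 0, 1]
    - [0, 0, 1]
    - [0, 0, 0.8]
    - [0, 0, 0]
    - [0, 0, 0]
    - [0, 0, 0]
    - [0, 0, 0]
    - [0, 0, 0]
    - [0, 0, 0]
    - [0, 0, 0]
    - [0, 0, -0.5]
    - [0, 0, -1]
    - [0, 0, -1]
  hand: [-1, -1, -1, -1, -1, -1, -1, -1, 1, 1, 1, 1, 1, 1, 1, 1, 1]

```text
clock: 26.1
position: [442.3, 333.3, 81.9]
ee_rot: [-0.088, 0.996, -0.001, -0.001]
contact_force: [-0.2, 0.5, -0.4]
gripper_width: 65.6
grasp_force: 66.8
```

```bash
python3 - <<'E'
from h import *
st=arm.read_state(); p=eyes.get_image("wrist"); save(p,"b1.png"); w=cloud(p,st)
t=((w-st["position"])@Rn.from_quat(st["ee_rot"]).as_matrix()).reshape(-1,3)
b=t[(np.hypot(t[:,0],t[:,1])<40)&(t[:,2]>-45)&(t[:,2]<40)]
print(len(b)); h,e=np.histogram(b[:,2],np.arange(-44,40,4)); print(list(zip(e.astype(int),h)))
print(st["position"],st["gripper_width"],st["contact_force"])
E
```

```text
15129
[(np.int64(-44), np.int64(511)), (np.int64(-40), np.int64(333)), (np.int64(-36), np.int64(308)), (np.int64(-32), np.int64(285)), (np.int64(-28), np.int64(274)), (np.int64(-24), np.int64(2062)), (np.int64(-20), np.int64(1168)), (np.int64(-16), np.int64(869)), (np.int64(-12), np.int64(834)), (np.int64(-8), np.int64(767)), (np.int64(-4), np.int64(706)), (np.int64(0), np.int64(713)), (np.int64(4), np.int64(628)), (np.int64(8), np.int64(565)), (np.int64(12), np.int64(547)), (np.int64(16), np.int64(4424)), (np.int64(20), np.int64(26)), (np.int64(24), np.int64(0)), (np.int64(28), np.int64(0)), (np.int64(32), np.int64(0))]
[442.30076332 333.29823588  81.86737812] 65.55359290926023 [-0.24617823  0.54635912 -0.36944959]
```

View pics/b1.png

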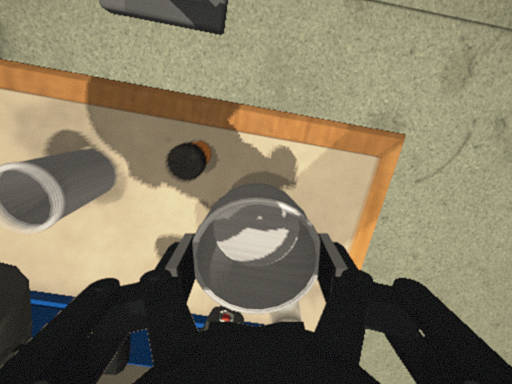

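The largest beaker is held upright at (258,250). Next I'll carry it to the tray.

apply_moves:
  delta_rot:
    - [0, 0, 0]
    - [0, 0, 0.81]
    - [0, 0, 0.81]
    - [0, 0, 0.81]
    - [0, 0, 0.8]
    - [0, 0, 0]
    - [0, 0, 0]
    - [0, 0, 0]
    - [0, 0, 0]
    - [0, 0, 0]
    - [0, 0, 0]
    - [0, 0, 0]
    - [0, 0, 0]
    - [0, 0, 0]
    - [0, 0, 0]
    - [0, 0, 0]
    - [0, 0, 0]
    - [0, 0, 0]
    - [0, 0, 0]
    - [0, 0, 0]
  xyz:
    - [0, 0, -0.7]
    - [0, 0, -0.8]
    - [0, 0, -0.8]
    - [0, 0, -0.8]
    - [0, 0, -0.8]
    - [-0.1, -0.5, 0]
    - [-0.209, -0.986, 0]
    - [-0.209, -0.986, 0]
    - [-0.209, -0.986, 0]
    - [-0.209, -0.986, 0]
    - [-0.209, -0.986, 0]
    - [-0.209, -0.986, 0]
    - [-0.209, -0.986, 0]
    - [-0.209, -0.986, 0]
    - [-0.209, -0.986, 0]
    - [-0.209, -0.986, 0]
    - [-0.209, -0.986, 0]
    - [-0.209, -0.986, 0]
    - [-0.209, -0.986, 0]
    - [-0.209, -0.986, 0]
  hand: [1, 1, 1, 1, 1, 1, 1, 1, 1, 1, 1, 1, 1, 1, 1, 1, 1, 1, 1, 1]

```text
clock: 27.82
position: [458.8, -32.5, 179.0]
ee_rot: [0.081, 0.997, -0.0, -0.001]
contact_force: [0.1, 0.2, -1.3]
gripper_width: 65.4
grasp_force: 66.8
```

apply_moves:
  delta_rot:
    - [0, 0, 0]
    - [0, 0, 0]
    - [0, 0, 0]
    - [0, 0, 0]
    - [0, 0, 0]
    - [0, 0, 0]
    - [0, 0, 0]
    - [0, 0, 0]
    - [0, 0, 0]
    - [0, 0, 0]
    - [0, 0, 0]
    - [0, 0, 0]
    - [0, 0, 0]
    - [0, 0, 0]
    - [0, 0, 0]
    - [0, 0, 0]
    - [0, 0, 0]
    - [0, 0, 0]
    - [0, 0, 0]
  xyz:
    - [-0.209, -0.986, 0]
    - [-0.209, -0.986, 0]
    - [-0.209, -0.986, 0]
    - [-0.209, -0.986, 0]
    - [-0.209, -0.986, 0]
    - [-0.209, -0.986, 0]
    - [-0.209, -0.986, 0]
    - [-0.209, -0.986, 0]
    - [-0.209, -0.986, 0]
    - [-0.1, -0.5, 0]
    - [0, 0, 0]
    - [-0.6, 0.1, 0]
    - [-0.8, 0.13, 0]
    - [-0.8, 0.13, 0]
    - [-0.8, 0.13, 0]
    - [-0.8, 0.13, 0]
    - [-0.6, 0.1, 0]
    - [0, 0, 0]
    - [0, 0, 0]
  hand: [1, 1, 1, 1, 1, 1, 1, 1, 1, 1, 1, 1, 1, 1, 1, 1, 1, 1, 1]

```text
clock: 29.4
position: [582.2, -268.9, 178.8]
ee_rot: [0.08, 0.997, 0.0, -0.001]
contact_force: [-0.1, -0.3, -1.4]
gripper_width: 65.7
grasp_force: 66.8
```

```bash
cat > hold.py <<'E'
from h import *
import sys
h,d=float(sys.argv[1]),float(sys.argv[2])
st=arm.read_state(); p=eyes.get_image("wrist"); save(p,"hx.png"); w=cloud(p,st); M=Rn.from_quat(st["ee_rot"]).as_matrix()
t=((w-st["position"])@M).reshape(-1,3)
b=t[(np.hypot(t[:,0],t[:,1])<d/2+6)&(t[:,2]>-30)&(t[:,2]<h)&(abs(t[:,1])<d/2-4)]
f=b[(np.hypot(b[:,0],b[:,1])<d/2-8)]; hh,e=np.histogram(f[:,2],np.arange(-30,h,1)); zf=e[hh.argmax()]+.5
k=f[abs(f[:,2]-zf)<3]
print(st["clock"],"tcp",st["position"].round(1),"inner floor tool z",zf,"tilt",np.linalg.lstsq(np.c_[k[:,:2],np.ones(len(k))],k[:,2],rcond=None)[0].round(3),"w",st["gripper_width"].round(1))
rim=b[b[:,2]<np.percentile(b[:,2],1)+4]; 
print("rim x",np.percentile(rim[:,0],[1,99]).round(1),"rim z",np.percentile(rim[:,2],[1,50]).round(1))
a=np.radians(-9.4); ex=np.array([np.cos(a),np.sin(a)]); ey=np.array([-ex[1],ex[0]]); o=np.array([652.8,-281.3]); q=w.reshape(-1,3)
r=np.c_[(q[:,:2]-o)@ex,(q[:,:2]-o)@ey,q[:,2]]
print("tcp rack",((st["position"][:2]-o)@ex).round(1),((st["position"][:2]-o)@ey).round(1))
print(plan((o-65*ex+.3*ey).tolist()+[80],np.radians(80.6)))
g=r[(r[:,0]>-122)&(r[:,0]<-100)&(abs(r[:,1])<36)&(r[:,2]>86)&(r[:,2]<102)]
if len(g): print("grip top",len(g),np.median(g,0).round(1))
E
python3 hold.py 42 68
```

```text
Traceback (most recent call last):
  File "hold.py", line 9, in <module>
    print(st["clock"],"tcp",st["position"].round(1),"inner floor tool z",zf,"tilt",np.linalg.lstsq(np.c_[k[:,:2],np.ones(len(k))],k[:,2],rcond=None)[0].round(3),"w",st["gripper_width"].round(1))
                                                                                                                                                                     ^^^^^^^^^^^^^^^^^^^^^^^^^
AttributeError: 'float' object has no attribute 'round'
```

```bash
sed -i 's/st\["gripper_width"\].round(1)/st["gripper_width"]/' hold.py; python3 hold.py 42 68
```

```text
29.45 tcp [ 581.6 -269.1  179.1] inner floor tool z 18.5 tilt [-1.0000e-03  2.0000e-03  1.8518e+01] w 65.53437010453311
rim x [-33.8  34.1] rim z [-21.9 -20.4]
tcp rack -72.2 0.4
{'shift25': [-0.3, 0.01, 3.98], 'n': np.float64(4.0), 'turn6': [-0.0, -0.02, 0.02]}
grip top 804 [-111.5    0.4   93.5]
```

apply_moves:
  delta_rot:
    - [0, 0, 0]
    - [0, 0, 0]
    - [0, 0, 0]
    - [0, 0, 0]
    - [0, 0, 0]
    - [0, 0, 0]
    - [0, 0, 0]
    - [0, 0, 0]
    - [0, 0, 0]
    - [0, 0, 0]
  xyz:
    - [-0.3, 0, 0]
    - [0, 0, 0.6]
    - [0, 0, 0.9]
    - [0, 0, 0.9]
    - [0, 0, 0.8]
    - [0, 0, 0.4]
    - [0, 0, 0.24]
    - [0, 0, 0.12]
    - [0, 0, 0.08]
    - [0, 0, 0]
  hand: [1, 1, 1, 1, 1, 1, 1, 1, 1, 1]

```text
clock: 30.33
position: [590.4, -271.6, 79.6]
ee_rot: [0.081, 0.997, -0.001, 0.001]
contact_force: [0.5, 0.7, -0.4]
gripper_width: 65.8
grasp_force: 66.8
```

apply_moves:
  delta_rot:
    - [0, 0, 0]
    - [0, 0, 0]
    - [0, 0, 0]
    - [0, 0, 0]
    - [0, 0, 0]
  xyz:
    - [0.08, 0, 0.08]
    - [0, 0, 0.06]
    - [0, 0, 0.04]
    - [0, 0, 0]
    - [0, 0, 0]
  hand: [1, 1, 1, 1, 1]

```text
clock: 30.75
position: [588.0, -271.1, 74.5]
ee_rot: [0.081, 0.997, -0.0, -0.0]
contact_force: [0.4, -0.2, -1.1]
gripper_width: 65.5
grasp_force: 66.8
```

apply_moves:
  delta_rot:
    - [0, 0, 0]
    - [0, 0, 0]
    - [0, 0, 0]
    - [0, 0, 0]
    - [0, 0, 0]
    - [0, 0, 0]
    - [0, 0, 0]
    - [0, 0, 0]
  xyz:
    - [0, 0, 0.05]
    - [0, 0, 0]
    - [0, 0, 0]
    - [0, 0, 0]
    - [0, 0, 0]
    - [0, 0, 0]
    - [0, 0, 0]
    - [0, 0, 0]
  hand: [1, 1, -0.2, -0.4, -0.7, -1, -1, -1]

```text
clock: 31.42
position: [587.8, -271.1, 73.0]
ee_rot: [0.081, 0.997, -0.0, -0.0]
contact_force: [-0.3, 0.6, -0.4]
gripper_width: 85.8
grasp_force: 0.0
```

```bash
cat > nest.py <<'E'
from h import *
import sys
st=arm.read_state(); p=eyes.get_image("wrist"); save(p,"nx.png"); w=cloud(p,st); q=w.reshape(-1,3)
a=np.radians(-9.4); ex=np.array([np.cos(a),np.sin(a)]); ey=np.array([-ex[1],ex[0]]); o=np.array([652.8,-281.3])
r=np.c_[(q[:,:2]-o)@ex,(q[:,:2]-o)@ey,q[:,2]]
print(st["clock"],"tcp rack",((st["position"][:2]-o)@ex).round(1),((st["position"][:2]-o)@ey).round(1),st["position"][2].round(1),"F",st["contact_force"].round(1))
from scipy.optimize import least_squares
for n,h,d in (("low",94,68),("mid",112,54),("tall",130,42)):
    m=r[(abs(r[:,2]-h)<4)&(np.hypot(r[:,0]+65,r[:,1])<d/2+9)&(np.hypot(r[:,0]+65,r[:,1])>d/2-11)&(r[:,0]<-30)]
    if len(m)<30: continue
    v=least_squares(lambda v:np.maximum(0,np.hypot(m[:,0]-v[0],m[:,1]-v[1])-d/2)+np.maximum(0,d/2-2.5-np.hypot(m[:,0]-v[0],m[:,1]-v[1])),[-65,0],loss="huber").x
    pl=np.linalg.lstsq(np.c_[m[:,0]-v[0],m[:,1]-v[1],np.ones(len(m))],m[:,2],rcond=None)[0]
    print(n,len(m),"centre rack",v.round(1),"rim plane",pl.round(3),"world",(o+v[0]*ex+v[1]*ey).round(1))
g=r[(r[:,0]>-122)&(r[:,0]<-100)&(abs(r[:,1])<36)&(r[:,2]>86)&(r[:,2]<102)]
if len(g): print("grip top",len(g),np.median(g,0).round(1),"(nominal -113.8 .5 93.4)")
if len(sys.argv)>1: print(plan([float(v) for v in sys.argv[1:4]],np.radians(float(sys.argv[4]))))
E
python3 nest.py
```

```text
31.4167 tcp rack -65.8 -0.5 73.0 F [-0.3  0.6 -0.4]
low 3317 centre rack [-65.9  -0.9] rim plane [-1.4000e-02  2.0000e-03  9.3518e+01] world [ 587.7 -271.5]
grip top 2724 [-111.9    0.2   93.6] (nominal -113.8 .5 93.4)
```

apply_moves:
  delta_rot:
    - [0, 0, 0]
    - [0, 0, 0]
    - [0, 0, 0]
    - [0, 0, 0]
    - [0, 0, 0]
    - [0, 0, 0]
    - [0, 0, 0]
    - [0, 0, 0]
    - [0, 0, 0]
    - [0, 0, 0]
    - [0, 0, 0]
    - [0, 0, 0]
    - [0, 0, 0]
  xyz:
    - [0, 0, -0.6]
    - [0, 0, -1]
    - [0, 0, -1]
    - [0, 0, -1]
    - [0.96, -0.326, -0.2]
    - [0.96, -0.326, -0.2]
    - [0.96, -0.326, 0]
    - [0.96, -0.326, 0]
    - [0.96, -0.326, 0]
    - [0.96, -0.326, 0]
    - [0.96, -0.326, 0]
    - [0, 0, 0]
    - [0, 0, 0]
  hand: [-1, -1, -1, -1, -1, -1, -1, -1, -1, -1, -1, -1, -1]

```text
clock: 32.55
position: [412.0, -300.5, 173.7]
ee_rot: [0.082, 0.997, -0.001, 0.0]
contact_force: [0.5, 0.2, 0.0]
gripper_width: 85.5
grasp_force: 0.0
```

```bash
python3 bk.py mid 57 54 443.5 -302 80.6 35
```

```text
32.55 tcp [ 412.  -300.5  173.7] circle 443.8 -302.4 28.2 fit [ 443.4 -302.5] n 550 z [55.  56.7 57.9] j6 -1.42
{'shift25': [-1.2, 0.12, 5.55], 'n': np.float64(5.7), 'turn6': [-0.01, 0.01, 0.01]}
```

apply_moves:
  delta_rot:
    - [0, 0, 0]
    - [0, 0, 0]
    - [0, 0, 0]
    - [0, 0, 0]
    - [0, 0, 0]
    - [0, 0, 0]
    - [0, 0, 0]
    - [0, 0, 0]
    - [0, 0, 0]
    - [0, 0, 0]
    - [0, 0, 0]
    - [0, 0, 0]
    - [0, 0, 0]
    - [0, 0, 0]
    - [0, 0, 0]
    - [0, 0, 0]
    - [0, 0, 0]
    - [0, 0, 0]
    - [0, 0, 0]
    - [0, 0, 0]
  xyz:
    - [-0.6, 0.06, 0.3]
    - [-0.6, 0.06, 0.8]
    - [0, 0, 1]
    - [0, 0, 1]
    - [0, 0, 1]
    - [0, 0, 0.9]
    - [0, 0, 0.45]
    - [0, 0, 0]
    - [0, 0, 0]
    - [0, 0, 0]
    - [0, 0, 0]
    - [0, 0, 0]
    - [0, 0, 0]
    - [0, 0, 0]
    - [0, 0, 0]
    - [0, 0, -0.5]
    - [0, 0, -1]
    - [0, 0, -1]
    - [0, 0, -1]
    - [0, 0, -1]
  hand: [-1, -1, -1, -1, -1, -1, -1, -1, 1, 1, 1, 1, 1, 1, 1, 1, 1, 1, 1, 1]

```text
clock: 34.27
position: [442.4, -301.9, 150.6]
ee_rot: [0.081, 0.997, -0.0, -0.0]
contact_force: [1.0, -0.8, -1.1]
gripper_width: 51.4
grasp_force: 62.8
```

apply_moves:
  delta_rot:
    - [0, 0, 0]
    - [0, 0, 0]
    - [0, 0, 0]
    - [0, 0, 0]
    - [0, 0, 0]
    - [0, 0, 0]
    - [0, 0, 0]
    - [0, 0, 0]
    - [0, 0, 0]
    - [0, 0, 0]
  xyz:
    - [0, 0, -0.8]
    - [-0.5, 0.19, 0]
    - [-0.923, 0.358, 0]
    - [-0.923, 0.358, 0]
    - [-0.923, 0.358, 0]
    - [-0.923, 0.358, 0]
    - [-0.923, 0.358, 0]
    - [-0.42, 0.17, 0]
    - [0, 0, 0]
    - [0, 0, 0]
  hand: [1, 1, 1, 1, 1, 1, 1, 1, 1, 1]

```text
clock: 35.1
position: [587.8, -270.9, 168.2]
ee_rot: [0.081, 0.997, 0.0, -0.001]
contact_force: [0.4, 0.3, -0.4]
gripper_width: 51.6
grasp_force: 62.8
```

```bash
python3 hold.py 57 54; python3 nest.py 587.7 -271.5 100 80.6
```

```text
35.1 tcp [ 587.8 -270.9  168.2] inner floor tool z 35.5 tilt [-7.0000e-03 -9.0000e-03  3.5898e+01] w 51.56297286203245
rim x [-26.2  28.1] rim z [-19.6 -18. ]
tcp rack -65.8 -0.4
{'shift25': [-0.06, 0.04, 3.54], 'n': np.float64(3.5), 'turn6': [-0.0, -0.02, 0.02]}
grip top 917 [-111.3    0.4   93.6]
35.15 tcp rack -66.4 -0.7 168.5 F [-0.4 -0.  -0.1]
low 641 centre rack [-65.9  -1.6] rim plane [ 0.0000e+00 -2.0000e-03  9.3883e+01] world [ 587.5 -272.1]
tall 1053 centre rack [-69.4  -0.9] rim plane [2.00000e-03 8.00000e-03 1.32564e+02] world [ 584.2 -270.8]
grip top 887 [-1.116e+02  1.000e-01  9.360e+01] (nominal -113.8 .5 93.4)
{'shift25': [-0.03, 0.0, 2.76], 'n': np.float64(2.8), 'turn6': [-0.0, -0.02, 0.01]}
```

apply_moves:
  delta_rot:
    - [0, 0, 0]
    - [0, 0, 0]
    - [0, 0, 0]
    - [0, 0, 0]
    - [0, 0, 0]
    - [0, 0, 0]
    - [0, 0, 0]
  xyz:
    - [-0.05, -0.02, 0.5]
    - [0, 0, 0.8]
    - [0, 0, 0.8]
    - [0, 0, 0.5]
    - [0, 0, 0.25]
    - [0, 0, 0.08]
    - [0, 0, 0]
  hand: [1, 1, 1, 1, 1, 1, 1]

```text
clock: 35.78
position: [588.9, -272.4, 95.8]
ee_rot: [0.081, 0.997, -0.0, -0.001]
contact_force: [-1.0, -0.6, -0.6]
gripper_width: 51.6
grasp_force: 62.8
```

apply_moves:
  delta_rot:
    - [0, 0, 0]
    - [0, 0, 0]
    - [0, 0, 0]
    - [0, 0, 0]
    - [0, 0, 0]
    - [0, 0, 0]
    - [0, 0, 0]
    - [0, 0, 0]
    - [0, 0, 0]
  xyz:
    - [0, 0, 0.05]
    - [0, 0, 0.03]
    - [0, 0, 0]
    - [0, 0, 0]
    - [0, 0, 0]
    - [0, 0, 0]
    - [0, 0, 0]
    - [0, 0, 0]
    - [0, 0, 0]
  hand: [1, 1, 1, 1, -0.1, -0.4, -1, -1, -1]

```text
clock: 36.53
position: [589.4, -272.2, 94.2]
ee_rot: [0.081, 0.997, -0.0, -0.0]
contact_force: [1.4, -0.9, -0.4]
gripper_width: 85.0
grasp_force: 0.0
```

```bash
python3 nest.py
```

```text
36.5333 tcp rack -64.0 -1.4 94.2 F [ 1.4 -0.9 -0.4]
low 2344 centre rack [-67.9  -1.1] rim plane [2.0000e-03 0.0000e+00 9.3956e+01] world [ 585.7 -271.3]
mid 2242 centre rack [-64.7  -1.8] rim plane [-2.00000e-02 -1.00000e-03  1.11534e+02] world [ 588.7 -272.5]
grip top 2001 [-1.116e+02  1.000e-01  9.350e+01] (nominal -113.8 .5 93.4)
```

apply_moves:
  delta_rot:
    - [0, 0, 0]
    - [0, 0, 0]
    - [0, 0, 0]
    - [0, 0, 0]
    - [0, 0, 0]
    - [0, 0, 0]
    - [0, 0, 0]
    - [0, 0, 0]
    - [0, 0, 0]
    - [0, 0, 0]
    - [0, 0, 0]
    - [0, 0, 0]
    - [0, 0, 0]
    - [0, 0, 0]
    - [0, 0, 0]
    - [0, 0, 0]
    - [0, 0, 0]
    - [0, 0, 0]
    - [0, 0, 0]
    - [0, 0, 0]
  xyz:
    - [0, 0, -0.6]
    - [0, 0, -1]
    - [0, 0, -1]
    - [0, 0, -0.9]
    - [0.915, -0.15, 0]
    - [0.915, -0.15, 0]
    - [0.915, -0.15, 0]
    - [0.915, -0.15, 0]
    - [0.915, -0.15, 0]
    - [0.915, -0.15, 0]
    - [0.25, 0.999, 0]
    - [0.25, 0.999, 0]
    - [0.25, 0.999, 0]
    - [0.25, 0.999, 0]
    - [0.25, 0.999, 0]
    - [0.25, 0.999, 0]
    - [0.25, 0.999, 0]
    - [0.25, 0.999, 0]
    - [0.25, 0.999, 0]
    - [0.25, 0.999, 0]
  hand: [-1, -1, -1, -1, -1, -1, -1, -1, -1, -1, -1, -1, -1, -1, -1, -1, -1, -1, -1, -1]

```text
clock: 38.25
position: [428.7, -14.4, 181.8]
ee_rot: [0.081, 0.997, -0.0, 0.0]
contact_force: [0.6, 0.3, -0.4]
gripper_width: 85.4
grasp_force: 0.0
```

apply_moves:
  delta_rot:
    - [0, 0, 0]
    - [0, 0, 0]
    - [0, 0, 0]
    - [0, 0, 0]
    - [0, 0, 0]
    - [0, 0, 0]
    - [0, 0, 0]
    - [0, 0, 0]
    - [0, 0, 0]
    - [0, 0, 0]
  xyz:
    - [0.25, 0.999, 0]
    - [0.25, 0.999, 0]
    - [0.25, 0.999, 0]
    - [0.25, 0.999, 0]
    - [0.25, 0.999, 0]
    - [0.25, 0.999, 0]
    - [0.25, 0.999, 0]
    - [0.25, 0.999, 0]
    - [0, 0, 0]
    - [0, 0, 0]
  hand: [-1, -1, -1, -1, -1, -1, -1, -1, -1, -1]

```text
clock: 39.08
position: [411.7, 190.7, 181.4]
ee_rot: [0.08, 0.997, -0.0, -0.0]
contact_force: [-0.4, 0.3, 0.3]
gripper_width: 85.7
grasp_force: 0.0
```

```bash
python3 bk.py tall 72 42 441.5 191 80.6 54
```

```text
39.0833 tcp [411.7 190.7 181.4] circle 442.1 190.5 22.2 fit [441.5 190.6] n 438 z [70.1 71.8 72.7] j6 -2.52
{'shift25': [-1.18, 0.22, 5.09], 'n': np.float64(5.2), 'turn6': [-0.01, -0.01, 0.03]}
```

apply_moves:
  delta_rot:
    - [0, 0, 0]
    - [0, 0, 0]
    - [0, 0, 0]
    - [0, 0, 0]
    - [0, 0, 0]
    - [0, 0, 0]
    - [0, 0, 0]
    - [0, 0, 0]
    - [0, 0, 0]
    - [0, 0, 0]
    - [0, 0, 0]
    - [0, 0, 0]
    - [0, 0, 0]
    - [0, 0, 0]
    - [0, 0, 0]
    - [0, 0, 0]
    - [0, 0, 0]
    - [0, 0, 0]
    - [0, 0, 0]
    - [0, 0, 0]
  xyz:
    - [-0.6, 0.11, 0.2]
    - [-0.58, 0.11, 0.5]
    - [0, 0, 1]
    - [0, 0, 1]
    - [0, 0, 1]
    - [0, 0, 0.9]
    - [0, 0, 0.49]
    - [0, 0, 0]
    - [0, 0, 0]
    - [0, 0, 0]
    - [0, 0, 0]
    - [0, 0, 0]
    - [0, 0, 0]
    - [0, 0, 0]
    - [0, 0, 0]
    - [0, 0, -0.5]
    - [0, 0, -1]
    - [0, 0, -1]
    - [0, 0, -1]
    - [0, 0, -1]
  hand: [-1, -1, -1, -1, -1, -1, -1, 1, 1, 1, 1, 1, 1, 1, 1, 1, 1, 1, 1, 1]

```text
clock: 40.8
position: [441.5, 190.2, 168.1]
ee_rot: [0.081, 0.997, -0.0, -0.0]
contact_force: [0.6, 1.6, -1.0]
gripper_width: 39.3
grasp_force: 60.8
```

apply_moves:
  delta_rot:
    - [0, 0, 0]
    - [0, 0, 0]
    - [0, 0, 0]
    - [0, 0, 0]
    - [0, 0, 0]
    - [0, 0, 0]
    - [0, 0, 0]
    - [0, 0, 0]
    - [0, 0, 0]
    - [0, 0, 0]
    - [0, 0, 0]
    - [0, 0, 0]
    - [0, 0, 0]
    - [0, 0, 0]
    - [0, 0, 0]
    - [0, 0, 0]
    - [0, 0, 0]
    - [0, 0, 0]
    - [0, 0, 0]
    - [0, 0, 0]
  xyz:
    - [0, 0, -0.95]
    - [0, 0, -0.95]
    - [-0.1, -0.5, 0]
    - [-0.195, -1, 0]
    - [-0.195, -1, 0]
    - [-0.195, -1, 0]
    - [-0.195, -1, 0]
    - [-0.195, -1, 0]
    - [-0.195, -1, 0]
    - [-0.195, -1, 0]
    - [-0.195, -1, 0]
    - [-0.195, -1, 0]
    - [-0.195, -1, 0]
    - [-0.195, -1, 0]
    - [-0.195, -1, 0]
    - [-0.195, -1, 0]
    - [-0.195, -1, 0]
    - [-0.195, -1, 0]
    - [-0.195, -1, 0]
    - [-0.195, -1, 0]
  hand: [1, 1, 1, 1, 1, 1, 1, 1, 1, 1, 1, 1, 1, 1, 1, 1, 1, 1, 1, 1]

```text
clock: 42.47
position: [454.7, -256.3, 214.0]
ee_rot: [0.081, 0.997, -0.0, -0.0]
contact_force: [1.9, 0.5, -0.4]
gripper_width: 39.3
grasp_force: 60.8
```

apply_moves:
  delta_rot:
    - [0, 0, 0]
    - [0, 0, 0]
    - [0, 0, 0]
    - [0, 0, 0]
    - [0, 0, 0]
    - [0, 0, 0]
    - [0, 0, 0]
    - [0, 0, 0]
    - [0, 0, 0]
    - [0, 0, 0]
  xyz:
    - [-0.13, -0.64, 0]
    - [-0.5, 0.08, 0]
    - [-0.9, 0.145, 0]
    - [-0.9, 0.145, 0]
    - [-0.9, 0.145, 0]
    - [-0.9, 0.145, 0]
    - [-0.7, 0.11, 0]
    - [-0.48, 0.08, 0]
    - [0, 0, 0]
    - [0, 0, 0]
  hand: [1, 1, 1, 1, 1, 1, 1, 1, 1, 1]

```text
clock: 43.3
position: [589.4, -271.6, 213.3]
ee_rot: [0.081, 0.997, 0.0, -0.001]
contact_force: [-0.3, -0.5, -1.3]
gripper_width: 39.4
grasp_force: 60.8
```

```bash
python3 hold.py 72 42; python3 nest.py 588.7 -272.5 112 80.6
```

```text
43.3 tcp [ 589.4 -271.6  213.3] inner floor tool z 53.5 tilt [-2.2010e+00  1.0000e-03  2.5115e+01] w 39.43810888361176
rim x [-20.3  22.3] rim z [-17.6 -16. ]
tcp rack -64.2 -0.8
{'shift25': [0.01, 0.05, 5.35], 'n': np.float64(5.3), 'turn6': [-0.0, -0.02, 0.02]}
grip top 654 [-111.1    0.4   93.5]
43.35 tcp rack -64.6 -0.9 213.6 F [-0.3  0.   0.1]
low 600 centre rack [-65.3  -1.6] rim plane [ 2.0000e-03 -1.0000e-03  9.3853e+01] world [ 588.1 -272.2]
mid 408 centre rack [-64.7  -2. ] rim plane [-2.00000e-03  0.00000e+00  1.11842e+02] world [ 588.7 -272.7]
grip top 651 [-111.4    0.2   93.4] (nominal -113.8 .5 93.4)
{'shift25': [-0.01, -0.03, 4.08], 'n': np.float64(4.1), 'turn6': [-0.0, -0.01, 0.01]}
```

apply_moves:
  delta_rot:
    - [0, 0, 0]
    - [0, 0, 0]
    - [0, 0, 0]
    - [0, 0, 0]
    - [0, 0, 0]
    - [0, 0, 0]
    - [0, 0, 0]
    - [0, 0, 0]
  xyz:
    - [-0.03, -0.04, 0.5]
    - [0, 0, 0.9]
    - [0, 0, 0.8]
    - [0, 0, 0.6]
    - [0, 0, 0.6]
    - [0, 0, 0.4]
    - [0, 0, 0.1]
    - [0, 0, 0]
  hand: [1, 1, 1, 1, 1, 1, 1, 1]

```text
clock: 44.07
position: [589.7, -273.0, 116.5]
ee_rot: [0.081, 0.997, -0.0, -0.001]
contact_force: [-0.1, -0.0, 0.2]
gripper_width: 39.5
grasp_force: 60.8
```

apply_moves:
  delta_rot:
    - [0, 0, 0]
    - [0, 0, 0]
    - [0, 0, 0]
    - [0, 0, 0]
    - [0, 0, 0]
    - [0, 0, 0]
    - [0, 0, 0]
    - [0, 0, 0]
    - [0, 0, 0]
    - [0, 0, 0]
  xyz:
    - [0, 0, 0.07]
    - [0, 0, 0.04]
    - [0, 0, 0]
    - [0, 0, 0]
    - [0, 0, 0]
    - [0, 0, 0]
    - [0, 0, 0]
    - [0, 0, 0]
    - [0, 0, 0]
    - [0, 0, 0]
  hand: [1, 1, 1, 1, 0.1, -0.2, -0.6, -1, -1, -1]

```text
clock: 44.9
position: [590.4, -273.0, 114.1]
ee_rot: [0.081, 0.997, -0.0, -0.0]
contact_force: [-0.0, -0.6, 0.4]
gripper_width: 85.4
grasp_force: 0.0
```

```bash
python3 nest.py
```

```text
44.9 tcp rack -62.9 -2.0 114.1 F [-0.  -0.6  0.4]
low 1365 centre rack [-64.7  -1.3] rim plane [ 0.     0.    93.895] world [ 588.8 -272.1]
mid 1766 centre rack [-66.2  -1.8] rim plane [  0.      0.    111.946] world [ 587.2 -272.2]
tall 1650 centre rack [-63.6  -2. ] rim plane [-2.00000e-02  1.00000e-03  1.29547e+02] world [ 589.7 -272.9]
grip top 1578 [-111.6    0.3   93.5] (nominal -113.8 .5 93.4)
```

apply_moves:
  delta_rot:
    - [0, 0, 0]
    - [0, 0, 0]
    - [0, 0, 0]
    - [0, 0, 0]
    - [0, 0, 0]
    - [0, 0, 0]
    - [0, 0, 0]
    - [0, 0, 0]
    - [0, 0, 0]
  xyz:
    - [0, 0, -0.6]
    - [0, 0, -1]
    - [0, 0, -1]
    - [0, 0, -1]
    - [0.8, 0, 0]
    - [0.8, 0, 0]
    - [0.4, 0, 0]
    - [0, 0, 0]
    - [0, 0, 0]
  hand: [-1, -1, -1, -1, -1, -1, -1, -1, -1]

```text
clock: 45.7
position: [541.2, -265.0, 204.4]
ee_rot: [0.081, 0.997, -0.001, 0.0]
contact_force: [-0.1, -0.6, 1.3]
gripper_width: 85.5
grasp_force: 0.0
```

```bash
python3 nest.py; python3 tr.py | head -4; cp pics/nx.png pics/final.png
```

```text
45.7 tcp rack -112.7 -2.2 204.4 F [-0.1 -0.6  1.3]
low 598 centre rack [-64.4  -1.6] rim plane [-1.0000e-03 -0.0000e+00  9.3839e+01] world [ 589.  -272.4]
mid 689 centre rack [-65.7  -1.9] rim plane [ 1.00000e-03 -4.00000e-03  1.12062e+02] world [ 587.6 -272.5]
tall 566 centre rack [-63.7  -2.2] rim plane [-2.4000e-02 -0.0000e+00  1.2959e+02] world [ 589.6 -273.1]
grip top 639 [-112.    -0.    93.4] (nominal -113.8 .5 93.4)
TCP rack -112.26919507098427 -2.127461209874894 204.146001656555 F [ 0.2 -0.5 -0.3]
floor 373 [ 1.8200e-01 -1.6000e-02  5.7023e+01] hung 52(-.4)
rear x -26.728059895191322 (hung -27) yaw err -0.05590942
side y [[40.8, 41.2, 43.6], [-43.7, -41.5, -40.9]]
```

View pics/final.png

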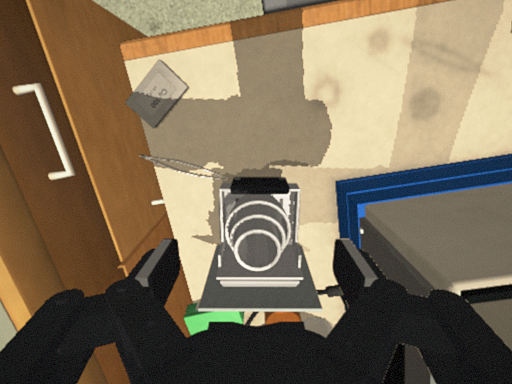

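The picture shows the tray hung square on the rack at (260,235). The three beakers are nested in it around (258,235), with rims 18 mm apart, and the case and tweezers are where they were. I'm handing in.

```bash
python3 -c "
from bench import arm
print(arm.job_done())"
```

```text
the job is handed in; nothing more can be done
None
```

The tray hangs level on the rack, after one re-seat because its first drop sat about 2° nose-down, with the three beakers nested fully home inside it; handed in at about 46 s of the 72 s allowed, result not reported back.

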